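Refit the balance pan and hold a check weight over it in the spring forceps

ROBOT

A 6-joint arm with a two-finger parallel gripper is mounted at the origin on a cart in front of the work surface, level with it; the furniture and walls round the work are solid. World frame = base frame: x ahead of the robot, y to its left, z up, the work surface at z = 0. Lengths are in mm, angles in rad, forces in N, time in s.
With the tool pointing down it reaches from about 350 to 975 mm from the base axis. Payload 4.9 kg.
Tool frame: the origin (TCP) lies between the finger pads; the fingertips stand 22 mm ahead of it and the grasp point (between the pads) lies 3 mm ahead of it; z points along the fingers, y is the line along which they close (so a half turn about z gives the same grasp; the last joint's range is limited). The gripper opens to 85 mm and grips with 20 to 120 N. Pads are 22 mm wide; open, the fingers measure 114 mm over their backs; the gripper's body (76 mm by 85 mm) begins 54 mm behind the grasp point. The pads swing forward as they close: fully open they stand 13 mm farther back than shut.
Start: joints at [1.089, 0.053, 1.613, -0, 1.476, -0.119], TCP at [221.797, 584.301, 253.304] pointing down, gripper open.
Joint ranges: [-3.01, 3.01], [-1.01, 2.22], [0.06, 2.58], [-1.02, 4.17], [0.09, 2.62], [-3.14, 3.14]. Speed limits (rad/s): [2.57, 2.57, 3.14, 3.14, 3.14, 3.14].

INTERFACE

Orientations are given as [roll, pitch, yaw] about the fixed x, y, z axes, in that order (R = Rz(yaw) Ry(pitch) Rx(roll)).
In Python, from cell import ctrl gives the robot as it stands. The module is installed in compiled form; this text tells all that it offers.
- The arm moves only by the tool step_arm, never from a script. Its argument "series" is a list of rows, each an object of numbers: "dx", "dy", "dz": the shift along the tool's x, y, z normalised to -1 to 1, where 1 is 0.05 m; "spin": the turn about the tool's z normalised to -1 to 1, where 1 is 0.12 rad. A call has exactly 5 rows; each row shifts and turns the commanded pose from where the row before left it, along the tool's axes as they then stand; what a row does not reach is not made up. A row lasts 1/8 s, in which the tool goes at most 62.5 mm and 10.7 degrees, less where a joint would pass 70% of its speed; a pose out of reach is approached as far as the arm can. A call with a number of a shift or a turn outside -1 to 1 is refused whole. A call with a gripper value outside its range is refused whole. "claw" is the opening, from 0 (shut) to 1 (fully open), set as the call begins (left out, the last holds). The fingers move at their own pace and stop on an object; the grip force is fixed at half the most. Time passes only in rows, so rows that do not move let the fingers close, or fill a call up. It gives the time, the measured TCP pose, the force, the opening and the grip force at its end, in the units of the state.
- ctrl.get_obs(): the state, without advancing time (a new reading comes with each control period).
- ctrl.snapshot(name): name is "scene" or "top" or "wrist"; returns a dict with "frame" (400x640x3 uint8, blue, green, red), "intrinsics" (3x3 intrinsics, pixels), "extrinsics" (4x4, takes a point from world to camera coordinates). Camera axes: x right, y up, looking along -z (the intrinsics and any distortion apply to the point x, -y, -z); pixel columns grow to the right and rows downward; lengths in mm; the calibration is good to about 2 mm. A picture is of the moment at which its call begins. There is no depth.
- ctrl.job_done(): hands the job in; it is judged then, once.
Trained networks look in a picture, given as the dict that the camera call returned (one of the last four; its "shot" number tells which), for a name from the list of things; names that differ only in an ending like _2 or _b are one class to them, and where a whole thing is asked for, a point or a joint stands for the part that bears it (a point fixed in the world has none). Each returns a list of dicts, best first, with "conf" (0 to 1); they miss things now and then, are a little off and sometimes report something else, mostly with a low value. They report only what shows in the picture. A call takes as long as a camera call. They do not tell look-alikes from the thing itself.
- ctrl.spot_in(picture, thing): "centre" ([column, row] in pixels, amid what is visible of it).
- ctrl.silhouettes(picture, thing): "pixels" (400x640 bool, what is visible of it) and "centre" ([column, row] in pixels, amid what is visible of it).
- ctrl.pinpoint(picture, thing): "centre" ([column, row] in pixels: a listed point, or the origin of a listed thing).
The state is a dict: "t": time; "qpos": joint angles; "joint_vel": joint speeds; "tau": joint torques, N m; "position": TCP position; "tcp_rot": TCP orientation; "wrist_force": force on the tool from outside, world axes, zero at the start; "moment": the same for the moment, N m; "gripper_width": finger opening in mm; "gripper_force": force on a finger pad.
Only numpy, scipy, OpenCV 4.12 (cv2) and the standard library are available. Lean on these libraries where they do the work, as an engineer would, in place of code of your own. Each camera call takes 0.05 s, during which the arm holds its last target. There are 200 camera calls.

TASK

The small bench balance is due for its daily check: first plug the loose weighing pan squarely and fully home into the hub on its top and let go of it. Then take the spring forceps by their ribbed finger grips out of their stand, pick up the smallest brass check weight between the rubber tips (no fingers on its brass) and squeeze the forceps to their mark, where the end of the index tongue is flush with the outer face of the other arm. Leave the other weights where they stand, and finish holding the smallest one upright and steady at that mark a few centimetres above the middle of the pan, without setting it down or letting go, while I zero the balance.

Things in the scene. Friction and masses are not known exactly. Their poses are not given: they have to be found in the camera images.
- pan: weighing pan: round shallow steel dish, 60 mm across, 18 mm high over all, 0.12 kg, lying face up on the worktable. Origin at the centre of its underside, z up. Its lower 8 mm is a boss 44 mm across that plugs into the hub; above that, 8 to 18 mm over the origin, is the dish with upright 60 mm round sides, to be gripped across.
- balance: small bench balance, fixed (not the big platform scale with the black tray): white housing 180 mm deep (x), 170 mm wide (y), origin under its centre, display and keys towards -x. Its steel top is 46 mm above the table and carries a round aluminium hub for the pan.
- hub_rim (a point): centre of the upper rim of the balance's hub, 58 mm above the table. The hub is 58 mm across and 12 mm high, with a round socket 47 mm across and 9 mm deep. With the pan fully home its dish rests on the rim: the pan's origin is then 8 mm below this point and its upper edge 10 mm above.
- forceps_stand: fixed grey stand of the forceps: block 80 x 34 mm (foot 86 x 40 mm), 32 mm high, slot 60 x 14 mm and 27 mm deep, long side along y. Origin under its centre.
- forceps: steel spring forceps (tweezers), 0.07 kg, upright in the stand, tips down. Origin midway between the tips at their lower end (5 mm above the table in the stand); z up to the bow, whose top is 105 mm above; y is the line along which the arms close. A spring holds the arms open. Lift them straight up out of the stand.
- forceps_grip (a point): middle of the ribbed finger grips, 61 mm above the forceps' origin, midway between the arms. The grips are flat, 12 mm wide and 30 mm high; pinch them along y. Over the outsides they measure about 33 mm with the arms open, and 24 mm, parallel, at the mark. Reaching the mark with the small weight in the tips takes about 12 N on each grip, less when empty.
- forceps_left (a joint): angle by which each arm is squeezed (both move alike): 0 open, 0.110 rad at the mark, 0.16 limit. An index tongue runs from the right arm across the front of the left arm, 34 mm above the tips: open, its end is about 14 mm short of that arm's outer face; at the mark it is flush with it; past the mark it pokes out.
- tip_left (a point): inner steel face of the left (+y) tip, 8 mm above the forceps' origin. In front of it is a rubber pad 12 mm high with a shallow upright V that centres a round part and gives up to 3 mm (2 N per mm).
- tip_right (a point): the same on the right (-y) arm. The distance between the two tip points is the tip gap: 48 mm open, 28 mm at the mark. The pads first touch the small weight at about 31 mm; at the mark they hold it firmly.
- small_weight: smallest of three brass check weights on the front half of the table, 22 mm across, 34 mm high, 0.1 kg; the three swap places. Origin at the centre of its underside, z up. A plain cylinder up to 22 mm, then neck and knob. Take it 13 mm above its underside: the forceps' origin is then 5 mm above the weight's.
- middle_weight: middle one of the three check weights, 29 mm across, 40 mm high; leave it. Origin at the centre of its underside.
- large_weight: largest of the three check weights, 38 mm across, 52 mm high; leave it (a fourth, at the very back, is scenery). Origin at the centre of its underside.
Not all that is in view belongs to the job. What is shaped like the forceps but orange or purple is not meant.

How it is judged:
By the outcome, as a careful person would: the job done as asked, in the order asked, and still so for the second after the job is handed in, while the arm keeps its last pose, push and grip.
It also fails if it takes over 54 s, if anything falls off the work surface, if the arm or the gripper's body presses on something with over 40 N, if the wrist force passes 120 N, or if a joint passes its speed limit or range.

## Working session

There is one attempt and no reset: what is moved stays moved. The work goes in short steps, Python scripts to look and compute and a tool call to move; the robot and the scene stay as the last step left them, time stands still between calls to the robot, and variables do not carry over. Pictures are saved under pics/ and viewed, at most 10 in all, crops included, and the job is handed in when it is done.

Besides the shell and the picture viewer there is one more tool, called after "Request:" in YAML: its name, and indented under it one key for each argument. step_arm: Moves the arm, as the interface text tells. Scaled input: -1 to 1 covers 0.05 m each way for a shift and 0.12 rad each way for a turn. Its arguments: {"type":"object","properties":{"series":{"type":"array","items":{"type":"object","properties":{"dx":{"type":"number","minimum":-1,"maximum":1},"dy":{"type":"number","minimum":-1,"maximum":1},"dz":{"type":"number","minimum":-1,"maximum":1},"spin":{"type":"number","minimum":-1,"maximum":1}}}},"claw":{"type":"number"}},"required":["series"]}

```bash
mkdir -p pics; cat > h.py <<'E'
import numpy as np, cv2
from cell import ctrl
def ray(s,px):
    K=np.array(s["intrinsics"]);T=np.array(s["extrinsics"])
    d=np.linalg.inv(K)@[px[0],px[1],1.]; d=np.array([d[0],-d[1],-d[2]])
    R=T[:3,:3]; return -R.T@T[:3,3], R.T@d
def atz(s,px,z):
    c,d=ray(s,px); return c+d*(z-c[2])/d[2]
def proj(s,p):
    T=np.array(s["extrinsics"]); q=T[:3,:3]@np.array(p,float)+T[:3,3]; q=np.array(s["intrinsics"])@[q[0],-q[1],-q[2]]; return q[:2]/q[2]
def tri(obs):
    A=np.zeros((3,3));b=np.zeros(3)
    for s,px in obs:
        c,d=ray(s,px);d=d/np.linalg.norm(d);P=np.eye(3)-np.outer(d,d);A+=P;b+=P@c
    return np.linalg.solve(A,b)
E
python3 - <<'E'
from h import *
np.set_printoptions(precision=1,suppress=True)
Z=dict(pan=0,hub_rim=58,balance=0,forceps_stand=0,forceps=5,forceps_grip=66,small_weight=0,middle_weight=0,large_weight=0)
for n in ["scene","top"]:
    s=ctrl.snapshot(n); cv2.imwrite(f"pics/{n}.png",s["frame"]); print(n,ray(s,(320,200)))
    for t,z in Z.items():
        print(t,[(np.round(r["conf"],2),np.array(r["centre"]),atz(s,r["centre"],z)) for r in ctrl.pinpoint(s,t)[:4]])
print({k:v for k,v in ctrl.get_obs().items()})
E
```

```text
scene (array([-127.4, -682.4,  712. ]), array([ 0.6,  0.6, -0.6]))
pan [(np.float64(0.6), array([298. , 242.6]), array([421.8, -71.9,   0. ]))]
hub_rim [(np.float64(0.73), array([424.6, 245.9]), array([ 557.9, -313.5,   58. ]))]
balance [(np.float64(0.88), array([408.3, 273.4]), array([ 520.9, -307.4,    0. ])), (np.float64(0.66), array([251.9, 193.1]), array([469.8, 157.1,   0. ]))]
forceps_stand [(np.float64(0.97), array([248. , 199.7]), array([444.1, 140.8,   0. ]))]
forceps [(np.float64(0.77), array([251.8, 195.7]), array([458.1, 142.2,   5. ])), (np.float64(0.54), array([237.4, 225.2]), array([357.9,  70.5,   5. ])), (np.float64(0.51), array([211.9, 207.5]), array([355.1, 171.7,   5. ]))]
forceps_grip [(np.float64(0.58), array([247.8, 175.1]), array([456.4, 148.8,  66. ])), (np.float64(0.58), array([236.3, 206.6]), array([355.3,  61.8,  66. ])), (np.float64(0.52), array([211.2, 186. ]), array([362.6, 172.3,  66. ]))]
small_weight [(np.float64(0.49), array([358.9, 219.2]), array([ 586.4, -112.3,    0. ]))]
middle_weight [(np.float64(0.62), array([323.1, 198.6]), array([585.5,   9
[... 1055 characters left out ...]
), array([248.6, 235.6]), array([362.,  72.,  66.]))]
small_weight [(np.float64(0.63), array([329.5, 145.3]), array([ 589. , -110.3,    0. ]))]
middle_weight [(np.float64(0.41), array([282.9, 148.3]), array([578.7,   5.2,   0. ]))]
large_weight [(np.float64(0.79), array([310. , 169.3]), array([527.4, -62.9,   0. ]))]
{'t': 1.0, 'qpos': array([ 1.1,  0.1,  1.6,  0. ,  1.5, -0.1]), 'joint_vel': array([0., 0., 0., 0., 0., 0.]), 'tau': array([ -0. , -39.4, -37. ,  -0. ,   0. ,  -0. ]), 'position': array([221.8, 584.3, 253.3]), 'tcp_rot': array([ 3.1, -0. ,  2.8]), 'wrist_force': array([-0.7, -0.5,  0. ]), 'moment': array([0.1, 0. , 0. ]), 'gripper_force': 0.0, 'gripper_width': 85.62146975940848}
```

```bash
python3 - <<'E'
import cv2
a=cv2.imread("pics/scene.png")[130:330,170:480];b=cv2.imread("pics/top.png")[100:280,170:480]
cv2.imwrite("pics/s2.png",cv2.resize(a,None,fx=2.5,fy=2.5,interpolation=2));cv2.imwrite("pics/t2.png",cv2.resize(b,None,fx=2.5,fy=2.5,interpolation=2))
E
```

```text
(no output)
```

View pics/s2.png

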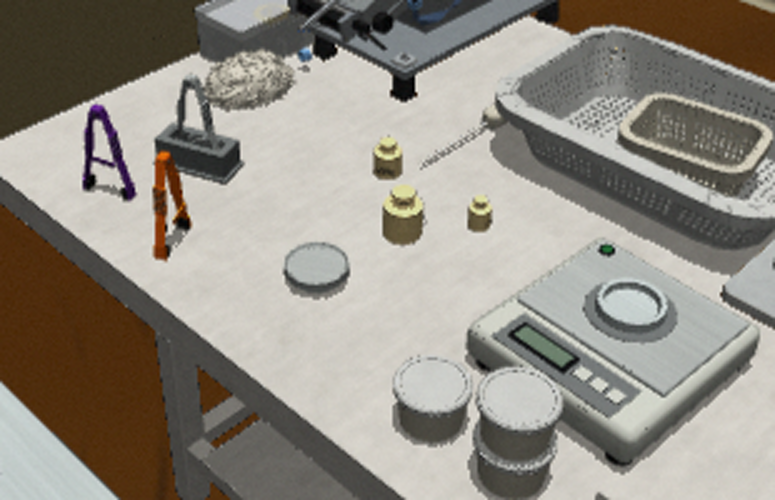

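View pics/t2.png

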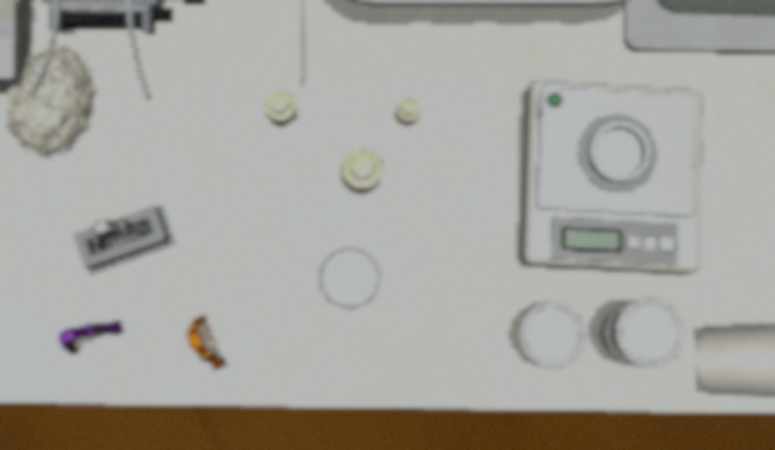

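Forceps candidates are grey in the stand (scene 246,178), orange (237,210) and purple (212,190); I choose the grey one. Pan candidates are the disc on the table (297,238) and the tub lids (343,284) and (377,290); I choose the table disc. The brass weights are at (362,215), (331,216) and (325,194); the smallest is (362,215). The balance is the white one with a hub at (423,250).

```bash
cat >> h.py <<'E'
def plan(x,y,z,yaw=None,spinn=0):
    o=ctrl.get_obs();p=np.array(o["position"]);w=o["tcp_rot"][2]
    d=np.array([x,y,z])-p;c,s=np.cos(w),np.sin(w)
    t=np.array([c*d[0]+s*d[1],s*d[0]-c*d[1],-d[2]])/50
    print("at",p.round(1),"rot",np.round(o["tcp_rot"],4),"t",round(o["t"],2),"F",np.round(o["wrist_force"],1),"w",round(o["gripper_width"],1),round(o["gripper_force"],1),"q1,q6",np.round(np.array(o["qpos"])[[0,5]],3))
    print(" tool units total",t.round(3)," rows needed",np.linalg.norm(d)/50)
    if yaw is not None: print(" spin units",-((yaw-w+np.pi/2)%np.pi-np.pi/2)/.12)
E
python3 - <<'E'
from h import *
plan(440,150,253)
s=ctrl.snapshot("top")
for t in ["forceps_stand","pan","small_weight","hub_rim","balance"]:
    r=ctrl.silhouettes(s,t)
    for k in r[:1]:
        m=k["pixels"].astype(np.uint8)
        c=max(cv2.findContours(m,0,2)[0],key=cv2.contourArea)
        z=dict(forceps_stand=32,pan=18,small_weight=22,balance=46).get(t,58)
        q=cv2.boxPoints(cv2.minAreaRect(c)); W=np.array([atz(s,p,z)[:2] for p in q])
        print(t,k["conf"],atz(s,k["centre"],z).round(1),W.round(0).tolist())
E
```

```text
at [221.8 584.3 253.3] rot [ 3.1416 -0.      2.7788] t 1.0 F [-0.7 -0.5  0. ] w 85.6 0.0 q1,q6 [ 1.089 -0.119]
 tool units total [-7.163e+00 -6.572e+00  7.000e-03]  rows needed 9.720847601773123
forceps_stand 0.95 [445.1 153.   32. ] [[459.0, 198.0], [490.0, 118.0], [451.0, 103.0], [421.0, 183.0]]
pan 0.7 [ 528.8 -311.1   18. ] [[435.0, -222.0], [625.0, -232.0], [620.0, -417.0], [430.0, -403.0]]
small_weight 0.44 [ 588.9 -114.7   22. ] [[597.0, -105.0], [597.0, -125.0], [575.0, -125.0], [574.0, -106.0]]
hub_rim 0.85 [ 514.6 -311.7   58. ] [[432.0, -219.0], [611.0, -226.0], [609.0, -397.0], [430.0, -387.0]]
```

Request:
step_arm:
  series:
    - {"dx": -0.71, "dy": -0.65}
    - {"dx": -0.71, "dy": -0.65}
    - {"dx": -0.71, "dy": -0.65}
    - {"dx": -0.71, "dy": -0.65}
    - {"dx": -0.71, "dy": -0.65}
  claw: 1

```text
invalid input
```

Request:
step_arm:
  series:
    - {"dx": -0.71, "dy": -0.65}
    - {"dx": -0.71, "dy": -0.65}
    - {"dx": -0.71, "dy": -0.65}
    - {"dx": -0.71, "dy": -0.65}
    - {"dx": -0.71, "dy": -0.65}

```text
invalid input
```

```bash
python3 - <<'E'
from h import *
np.set_printoptions(precision=1,suppress=True)
plan(426,-68,200)
s=ctrl.snapshot("wrist");cv2.imwrite("pics/w1.png",s["frame"]);print(ray(s,(320,200)))
for t,z in dict(forceps_stand=0,forceps=5,forceps_grip=66,tip_left=13,tip_right=13).items():
    print(t,[(np.round(r["conf"],2),np.array(r["centre"]),atz(s,r["centre"],z)) for r in ctrl.pinpoint(s,t)[:3]])
r=ctrl.silhouettes(s,"forceps_stand")
if r:
    c=max(cv2.findContours(r[0]["pixels"].astype(np.uint8),0,2)[0],key=cv2.contourArea)
    print(np.array([atz(s,p,0)[:2] for p in cv2.boxPoints(cv2.minAreaRect(c))]))
E
```

```text
at [221.8 584.3 253.3] rot [-3.1  0.   2.8] t 1.3 F [ 0.3 -0.4  1.1] w 85.4 0.0 q1,q6 [ 1.1 -0.1]
 tool units total [ -8.4 -10.7   1.1]  rows needed 13.711438743565648
(array([143.4, 613.7, 374.2]), array([ 0.3, -0.1, -0.9]))
forceps_stand [(np.float64(0.42), array([124.8, 385.4]), array([455.1, 152.2,   0. ]))]
forceps [(np.float64(0.58), array([ 46.3, 358.1]), array([359.1,  76.3,   5. ]))]
forceps_grip [(np.float64(0.96), array([  9.8, 394.2]), array([358.4,  79.3,  66. ]))]
tip_left [(np.float64(0.68), array([ 26.6, 355.8]), array([340.2,  63.1,  13. ]))]
tip_right [(np.float64(0.69), array([ 54.6, 367.8]), array([374.9,  87.8,  13. ]))]
[[482.  150.5]
 [457.7 184.8]
 [465.7 188.3]
 [490.3 153.9]]
```

View pics/w1.png

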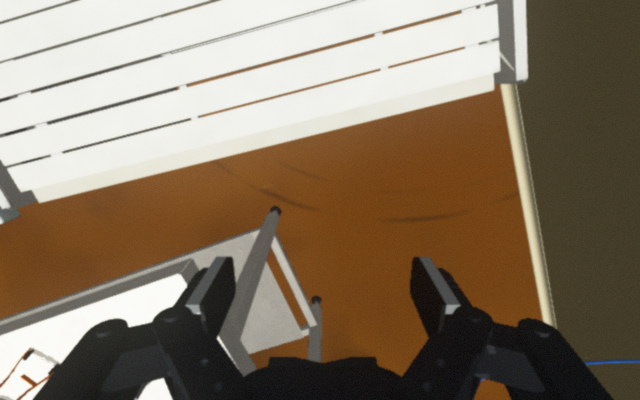

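The arm has not moved: the wrist camera sees the floor by the table, with open fingertips at about (225,258) and (415,258). I'll retry with every key given.

Request:
step_arm:
  series:
    - {"dx": -0.71, "dy": -0.65, "dz": 0, "spin": 0}
    - {"dx": -0.71, "dy": -0.65, "dz": 0, "spin": 0}
    - {"dx": -0.71, "dy": -0.65, "dz": 0, "spin": 0}
    - {"dx": -0.71, "dy": -0.65, "dz": 0, "spin": 0}
    - {"dx": -0.71, "dy": -0.65, "dz": 0, "spin": 0}
  claw: 1.0

```text
t: 2.28
position: [330.6, 368.0, 253.5]
tcp_rot: [3.141, 0.0, 2.779]
wrist_force: [0.5, 0.4, -0.3]
gripper_width: 85.5
gripper_force: 0.0
```

Request:
step_arm:
  series:
    - {"dx": -0.71, "dy": -0.65, "dz": 0, "spin": 0}
    - {"dx": -0.71, "dy": -0.65, "dz": 0, "spin": 0}
    - {"dx": -0.71, "dy": -0.65, "dz": 0, "spin": 0}
    - {"dx": -0.71, "dy": -0.65, "dz": 0, "spin": 0}
    - {"dx": -0.71, "dy": -0.65, "dz": 0, "spin": 0}
  claw: 1.0

```text
t: 2.9
position: [438.9, 153.0, 253.6]
tcp_rot: [3.141, 0.001, 2.779]
wrist_force: [0.7, 1.2, -0.8]
gripper_width: 85.6
gripper_force: 0.0
```

```bash
python3 - <<'E'
from h import *
np.set_printoptions(precision=1,suppress=True)
plan(426,-68,120)
s=ctrl.snapshot("wrist");cv2.imwrite("pics/w2.png",s["frame"])
for t,z in dict(forceps_stand=0,forceps=5,forceps_grip=66,tip_left=13,tip_right=13).items():
    print(t,[(np.round(r["conf"],2),np.array(r["centre"]),atz(s,r["centre"],z)) for r in ctrl.pinpoint(s,t)[:3]])
r=ctrl.silhouettes(s,"forceps_stand")
if r:
    c=max(cv2.findContours(r[0]["pixels"].astype(np.uint8),0,2)[0],key=cv2.contourArea)
    print(np.array([atz(s,p,0)[:2] for p in cv2.boxPoints(cv2.minAreaRect(c))]))
E
```

```text
at [438.9 153.  253.6] rot [3.1 0.  2.8] t 2.9 F [ 0.7  1.2 -0.8] w 85.6 0.0 q1,q6 [ 0.2 -1. ]
 tool units total [-1.3 -4.2  2.7]  rows needed 5.171709417999003
forceps_stand [(np.float64(0.62), array([327.8, 173.5]), array([456.8, 153.5,   0. ]))]
forceps [(np.float64(0.68), array([317.7,  91.8]), array([361.9, 176.7,   5. ])), (np.float64(0.64), array([329. , 175.7]), array([458.7, 154.3,   5. ]))]
forceps_grip [(np.float64(0.86), array([213.6, 130.3]), array([358.7,  69. ,  66. ])), (np.float64(0.64), array([316.6,  94.9]), array([363.8, 175.7,  66. ])), (np.float64(0.62), array([328.5, 186.7]), array([453.4, 154.3,  66. ]))]
tip_left [(np.float64(0.73), array([342.7, 163.4]), array([448.1, 175.5,  13. ])), (np.float64(0.6), array([304.1, 109.3]), array([373.8, 155.7,  13. ])), (np.float64(0.52), array([213.4, 111.9]), array([340. ,  58.8,  13. ]))]
tip_right [(np.float64(0.79), array([336.6,  75.8]), array([353.7, 202.1,  13. ])), (np.float64(0.65), array([247.7, 139.2]), array([381.7,  81.8,  13. ])), (np.float64(0.62), array([312.5, 187.5]), array([463.4, 130.8,  13. ]))]
[[455.1  99.8]
 [423.8 185. ]
 [466.7 201.1]
 [501.3 114.1]]
```

View pics/w2.png

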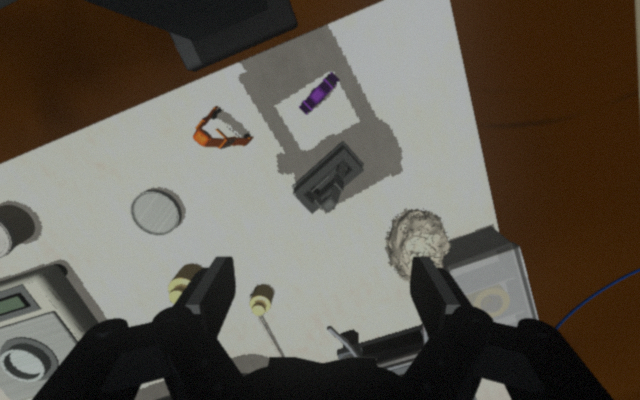

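The wrist view shows the grey forceps in the stand at (328,180), orange at (222,133), purple at (320,93) and the pan at (157,211). The forceps tips triangulate to a 47 mm gap, which matches the stand axis. Pan next.

Request:
step_arm:
  series:
    - {"dx": -0.26, "dy": -0.84, "dz": 0.4, "spin": 0}
    - {"dx": -0.26, "dy": -0.84, "dz": 0.4, "spin": 0}
    - {"dx": -0.26, "dy": -0.84, "dz": 0.4, "spin": 0}
    - {"dx": -0.26, "dy": -0.84, "dz": 0.4, "spin": 0}
    - {"dx": -0.26, "dy": -0.84, "dz": 0.4, "spin": 0}
  claw: 0.85

```text
t: 3.88
position: [424.6, -65.1, 153.0]
tcp_rot: [3.141, 0.001, 2.781]
wrist_force: [0.4, 0.5, -0.8]
gripper_width: 72.6
gripper_force: 0.0
```

```bash
python3 - <<'E'
from h import *
np.set_printoptions(precision=1,suppress=True)
s=ctrl.snapshot("wrist");cv2.imwrite("pics/w3.png",s["frame"])
T=ctrl.snapshot("top");S=ctrl.snapshot("scene")
for n,p in (("w",s),("t",T),("s",S)):
    r=ctrl.silhouettes(p,"pan")
    for k in r[:2]:
        c=max(cv2.findContours(k["pixels"].astype(np.uint8),0,2)[0],key=cv2.contourArea)
        (e,ax,an)=cv2.fitEllipse(c); print(n,k["conf"],e,ax,atz(p,e,13))
    print(n,[(k["conf"],atz(p,k["centre"],0)) for k in ctrl.pinpoint(p,"pan")[:2]])
plan(426,-68,40)
E
```

```text
w 0.93 (322.4787902832031, 188.10670471191406) (66.59426879882812, 66.74547576904297) [424.  -64.9  13. ]
w [(0.78, array([424.2, -65. ,   0. ])), (0.49, array([452.5, 185.5,   0. ]))]
t [(0.75, array([458.3, 163. ,   0. ]))]
s 0.89 (296.5572204589844, 236.29368591308594) (17.31127166748047, 25.838726043701172) [424.3 -64.8  13. ]
s 0.31 (247.15237426757812, 175.91110229492188) (14.238874435424805, 29.243791580200195) [500.5 215.   13. ]
s [(0.7, array([410.6, -70.1,   0. ]))]
at [425.2 -63.9 154. ] rot [3.1 0.  2.8] t 4.33 F [ 0.6 -0.5 -0.2] w 72.5 0.0 q1,q6 [-0.3 -1.5]
 tool units total [-0.  -0.1  2.3]  rows needed 2.282398864293318
```

View pics/w3.png

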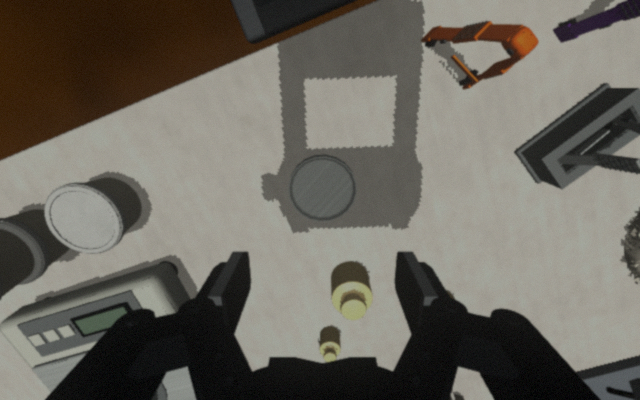

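Wrist view: pan ellipse centred at (322,188), and all cameras agree on (424,-65). Open fingertips are at about (247,253) and (397,253), and I'll use those to get tip depth.

```bash
python3 - <<'E'
from h import *
s=ctrl.snapshot("wrist");o=ctrl.get_obs()
for a,b in (((247,253),(397,253)),((225,258),(415,258))):
    c,d1=ray(s,a);_,d2=ray(s,b);w=72.5 if a[0]==247 else 85.5
    k=w/np.linalg.norm(d1-d2);print((c+k*d1-o["position"]).round(1),(c+k*d2-o["position"]).round(1))
plan(424.2,-65,40)
# silhouettes near tips: edge columns in the image
g=cv2.cvtColor(s["frame"],6);print(g[245:262:2,236:252].tolist() and [np.where(g[r,200:440]<60)[0][[0,-1]].tolist() for r in (246,250,254,258)])
E
```

```text
[-21.1 -31.1 -11.1] [  4.5  36.7 -11.1]
[-26.6 -36.9  -1.3] [ 3.7 43.  -1.2]
at [425.1 -64.  154. ] rot [3.1414e+00 1.2000e-03 2.7809e+00] t 4.38 F [-0.6 -0.1  0. ] w 72.6 0.0 q1,q6 [-0.323 -1.533]
 tool units total [ 0.01  -0.024  2.279]  rows needed 2.279221737680059Traceback (most recent call last):
  File "<stdin>", line 8, in <module>
IndexError: index 0 is out of bounds for axis 0 with size 0
```

Request:
step_arm:
  series:
    - {"dx": 0, "dy": 0, "dz": 0.5, "spin": 0}
    - {"dx": 0, "dy": 0, "dz": 0.5, "spin": 0}
    - {"dx": 0, "dy": 0, "dz": 0.5, "spin": 0}
    - {"dx": 0, "dy": 0, "dz": 0.5, "spin": 0}
    - {"dx": 0, "dy": 0, "dz": 0, "spin": 0}
  claw: 0.85

```text
t: 5.0
position: [423.1, -63.9, 51.6]
tcp_rot: [-3.141, -0.005, 2.78]
wrist_force: [-0.2, 0.2, 0.3]
gripper_width: 72.6
gripper_force: 0.0
```

Request:
step_arm:
  series:
    - {"dx": 0, "dy": 0, "dz": 0.3, "spin": 0}
    - {"dx": 0, "dy": 0, "dz": 0.3, "spin": 0}
    - {"dx": 0, "dy": 0, "dz": 0, "spin": 0}
    - {"dx": 0, "dy": 0, "dz": 0, "spin": 0}
    - {"dx": 0, "dy": 0, "dz": 0, "spin": 0}
  claw: 0.85

```text
t: 5.62
position: [425.1, -65.1, 23.9]
tcp_rot: [3.142, 0.001, 2.779]
wrist_force: [0.9, -0.2, -0.4]
gripper_width: 72.6
gripper_force: 0.0
```

Request:
step_arm:
  series:
    - {"dx": 0, "dy": 0, "dz": 0, "spin": 0}
    - {"dx": 0, "dy": 0, "dz": 0, "spin": 0}
    - {"dx": 0, "dy": 0, "dz": 0, "spin": 0}
    - {"dx": 0, "dy": 0, "dz": 0, "spin": 0}
    - {"dx": 0, "dy": 0, "dz": 0, "spin": 0}
  claw: 0.55

```text
t: 6.25
position: [425.5, -65.3, 24.4]
tcp_rot: [-3.142, 0.002, 2.779]
wrist_force: [-1.5, 0.0, 6.4]
gripper_width: 57.4
gripper_force: 64.0
```

Request:
step_arm:
  series:
    - {"dx": 0, "dy": 0, "dz": -0.4, "spin": 0}
    - {"dx": 0, "dy": 0, "dz": -0.8, "spin": 0}
    - {"dx": -0.5, "dy": -0.5, "dz": -0.6, "spin": 0}
    - {"dx": -0.6, "dy": -0.6, "dz": -0.5, "spin": 0}
    - {"dx": -0.6, "dy": -0.6, "dz": -0.2, "spin": 0}
  claw: 0.55

```text
t: 6.88
position: [475.1, -176.0, 150.2]
tcp_rot: [-3.141, 0.003, 2.779]
wrist_force: [1.5, 0.0, -1.9]
gripper_width: 57.2
gripper_force: 64.4
```

Request:
step_arm:
  series:
    - {"dx": -0.6, "dy": -0.6, "dz": 0, "spin": 0}
    - {"dx": -0.6, "dy": -0.5, "dz": 0, "spin": 0}
    - {"dx": -0.6, "dy": -0.5, "dz": 0, "spin": 0}
    - {"dx": -0.5, "dy": -0.4, "dz": 0, "spin": 0}
    - {"dx": 0, "dy": 0, "dz": 0, "spin": 0}
  claw: 0.55

```text
t: 7.5
position: [546.2, -310.4, 147.7]
tcp_rot: [3.142, -0.0, 2.777]
wrist_force: [-0.7, 1.0, -1.4]
gripper_width: 57.2
gripper_force: 64.4
```

```bash
python3 - <<'E'
from h import *
np.set_printoptions(precision=1,suppress=True)
plan(545,-315,150)
s=ctrl.snapshot("wrist");T=ctrl.snapshot("top");S=ctrl.snapshot("scene")
a=s["frame"];b=S["frame"][180:340,350:500]
cv2.imwrite("pics/w4.png",np.vstack([cv2.resize(a,(480,300)),cv2.resize(b,(480,300))]) if 0 else a)
cv2.imwrite("pics/s4.png",cv2.resize(b,None,fx=3,fy=3))
for n,p in (("w",s),("t",T),("s",S)):
    for t,z in (("hub_rim",58),("balance",0),("pan",150-24)):
        print(n,t,[(round(k["conf"],2),np.array(k["centre"]),atz(p,k["centre"],z)) for k in ctrl.pinpoint(p,t)[:2]])
E
```

```text
at [ 546.2 -310.4  147.7] rot [ 3.1 -0.   2.8] t 7.5 F [-0.7  1.  -1.4] w 57.2 64.4 q1,q6 [-0.6 -1.8]
 tool units total [-0.  -0.1 -0. ]  rows needed 0.10611635360893754
w hub_rim [(0.93, array([310.4, 210. ]), array([ 543.1, -318.8,   58. ]))]
w balance [(0.83, array([306.7, 168.9]), array([ 526. , -317.8,    0. ]))]
w pan [(0.84, array([323. , 251.7]), array([ 542.9, -309. ,  126. ])), (0.5, array([593.1,  64.6]), array([ 499.9, -169.3,  126. ]))]
t hub_rim []
t balance []
t pan []
s hub_rim [(0.7, array([423.5, 247.4]), array([ 552.3, -314.6,   58. ]))]
s balance [(0.65, array([412.5, 276.3]), array([ 520.2, -318.7,    0. ]))]
s pan [(0.89, array([426.2, 225.6]), array([ 539.1, -319.2,  126. ]))]
```

View pics/w4.png

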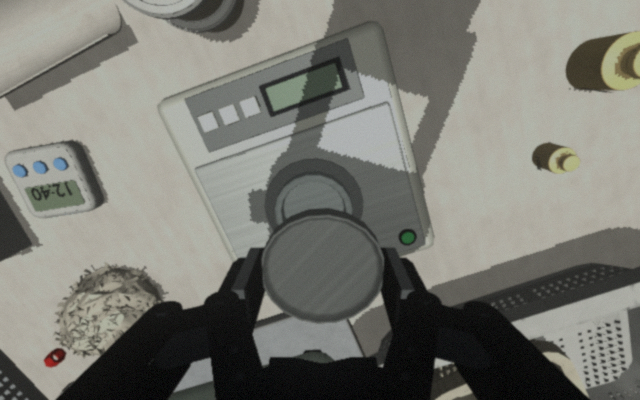

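Pan held level at (323,266), with the hub partly visible behind it, outer circle spanning about columns 265 to 362 and top row about 157. I'll fit the projected circles to image edges.

```bash
cat >> h.py <<'E'
def circfit(s,c0,z,R,mask=None,rng=8,sgn=0,ang=None):
    g=cv2.GaussianBlur(cv2.cvtColor(s["frame"],6).astype(np.float32),(0,0),0.8)
    a=np.linspace(0,2*np.pi,180,endpoint=False) if ang is None else ang
    def samp(cx,cy,r):
        P=np.array([proj(s,(cx+r*np.cos(t),cy+r*np.sin(t),z)) for t in a],np.float32)
        v=cv2.remap(g,P[None,:,0].copy(),P[None,:,1].copy(),1)[0]; ok=np.ones(len(P),bool) if mask is None else mask(P)
        return v,ok
    best=[]
    def sc(p):
        o,k=samp(*p,R+1.2);i,k2=samp(*p,R-1.2);k=k&k2
        d=o[k]-i[k]; return np.mean(np.clip(np.abs(d),0,40)) if sgn==0 else np.mean(np.clip(sgn*d,-10,40))
    c=np.array(c0,float)
    for st in (2,.5):
        G=[(sc((c[0]+i*st,c[1]+j*st)),c[0]+i*st,c[1]+j*st) for i in range(-4,5) for j in range(-4,5)]
        b=max(G);c=np.array(b[1:])
    return b
E
python3 - <<'E'
from h import *
s=ctrl.snapshot("wrist")
up=lambda P:(P[:,1]<235)&(np.hypot(P[:,0]-323,P[:,1]-262)>68)&(P[:,0]<365)
for R,z in ((29,58),(23.5,58),(29,46)): print(R,z,circfit(s,(545,-316),z,R,up))
for z in (138,141,144): print("pan",z,circfit(s,(545,-311),z,30,lambda P:(P[:,1]<330)&(P[:,0]>262-6)&((abs(P[:,0]-323)<50))))
plan(543,-318,100)
E
```

```text
29 58 (np.float32(34.017906), np.float64(546.5), np.float64(-317.5))
23.5 58 (np.float32(28.64515), np.float64(540.0), np.float64(-315.5))
29 46 (np.float32(34.62685), np.float64(548.5), np.float64(-319.5))
pan 138 (np.float32(35.60839), np.float64(546.5), np.float64(-309.0))
pan 141 (np.float32(36.31398), np.float64(545.0), np.float64(-309.0))
pan 144 (np.float32(36.721867), np.float64(541.5), np.float64(-307.5))
at [ 545.9 -308.8  148.4] rot [-3.1415e+00  2.0000e-04  2.7789e+00] t 8.15 F [-0.5 -0.4 -1.5] w 57.2 64.4 q1,q6 [-0.633 -1.841]
 tool units total [-0.011 -0.193  0.968]  rows needed 0.9876311883251051
```

Request:
step_arm:
  series:
    - {"dx": -0.6, "dy": -0.15, "dz": 0, "spin": 0}
    - {"dx": -0.6, "dy": 0, "dz": 0, "spin": 0}
    - {"dx": 0, "dy": 0, "dz": 0, "spin": 0}
    - {"dx": 0, "dy": 0, "dz": 0, "spin": 0}
    - {"dx": 0, "dy": 0, "dz": 0, "spin": 0}
  claw: 0.55

```text
t: 8.78
position: [598.7, -336.8, 148.1]
tcp_rot: [3.141, -0.001, 2.779]
wrist_force: [-0.9, -0.1, -0.6]
gripper_width: 57.4
gripper_force: 64.4
```

```bash
python3 - <<'E'
from h import *
s=ctrl.snapshot("wrist");S=ctrl.snapshot("scene")
cv2.imwrite("pics/w5.png",cv2.resize(s["frame"][80:340,180:480],None,fx=2,fy=2))
for k in ctrl.pinpoint(s,"hub_rim"): print("pp",k["conf"],k["centre"],atz(s,k["centre"],58))
for R,z in ((29,58),(23.5,58),(23.5,49),(29,46)): print(R,z,circfit(s,(543,-317),z,R),circfit(S,(546,-317),z,R))
for z in (138,141,144): print("pan",z,circfit(s,(601,-340),z,30,lambda P:(abs(P[:,0]-323)<50)))
plan(543,-318,100)
E
```

```text
pp 0.63 [317.7, 129.5] [ 543.29001996 -319.31015128   58.        ]
29 58 (np.float32(25.197824), np.float64(537.5), np.float64(-321.5)) (np.float32(21.59891), np.float64(545.0), np.float64(-317.5))
23.5 58 (np.float32(31.149824), np.float64(545.0), np.float64(-317.5)) (np.float32(25.176765), np.float64(541.0), np.float64(-323.0))
23.5 49 (np.float32(31.759264), np.float64(544.5), np.float64(-319.0)) (np.float32(25.268118), np.float64(549.0), np.float64(-318.0))
29 46 (np.float32(31.679047), np.float64(546.5), np.float64(-318.0)) (np.float32(21.861795), np.float64(556.0), np.float64(-311.5))
pan 138 (np.float32(30.709713), np.float64(599.0), np.float64(-337.0))
pan 141 (np.float32(28.15688), np.float64(596.0), np.float64(-336.0))
pan 144 (np.float32(32.84835), np.float64(594.0), np.float64(-335.5))
at [ 598.9 -337.   148.4] rot [-3.1416 -0.      2.7787] t 8.93 F [ 0.5  1.  -0.8] w 57.4 64.4 q1,q6 [-0.621 -1.829]
 tool units total [ 1.181 -0.042  0.968]  rows needed 1.5274973697836225
```

View pics/w5.png

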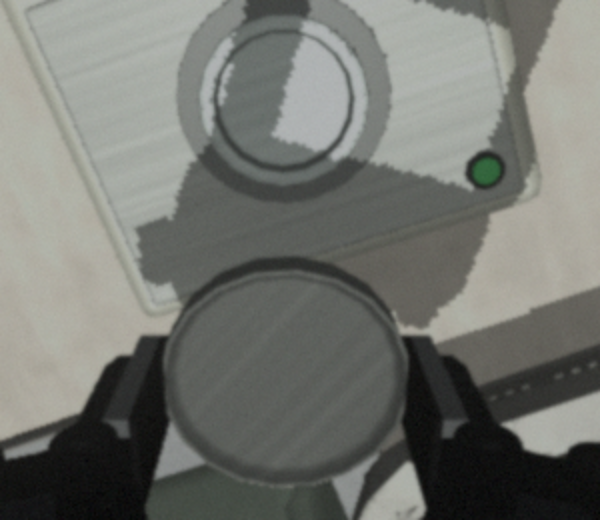

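The crop shows the hub's outer ring spanning columns 177 to 391 and rows about -8 to 202, so its centre is crop (284,97), full-frame (322,128.5). The socket floor circle is centred on crop (284.5,99.5). I'll turn those into positions and refine them by edge points.

```bash
python3 - <<'E'
from h import *
from scipy.optimize import least_squares
s=ctrl.snapshot("wrist")
print("vis",atz(s,(322,128.5),58).round(1),"floor",atz(s,(322.2,129.7),49).round(1))
g=cv2.cvtColor(s["frame"],6).astype(np.float32);g=cv2.GaussianBlur(g,(0,0),.7)
c0=np.array([322,128.7])
for lo,hi,sg in ((48,59,1),(38,46,-1),(30,37,-1)):
    best=None;pts=[]
    for t in np.linspace(0,2*np.pi,120,endpoint=False):
        r=np.arange(lo,hi,.25);u=np.array([np.cos(t),np.sin(t)])
        P=(c0+r[:,None]*u).astype(np.float32)
        v=cv2.remap(g,P[None,:,0].copy(),P[None,:,1].copy(),1)[0];d=sg*np.gradient(v)
        i=d.argmax()
        if d[i]>1.5 and 0<i<len(r)-1: pts.append(P[i])
    pts=np.array(pts)
    def res(q,R=None,z=58,pts=pts):
        w=np.array([atz(s,p,z)[:2] for p in pts]);return np.hypot(w[:,0]-q[0],w[:,1]-q[1])-q[2]
    for z in (58,49,46):
        w=np.array([atz(s,p,z)[:2] for p in pts])
        f=least_squares(lambda q:np.hypot(w[:,0]-q[0],w[:,1]-q[1])-q[2],[544,-318,25],loss="soft_l1",f_scale=.3)
        print(lo,hi,len(pts),z,f.x.round(2),np.median(abs(f.fun)).round(2))
# pan in hand: same thing for the dish rim, visible near arc
E
```

```text
vis [ 544.  -316.6   58. ] floor [ 545.9 -317.1   49. ]
48 59 120 58 [ 544.06 -316.83   36.13] 0.18
48 59 120 49 [ 545.06 -317.23   37.67] 0.19
48 59 120 46 [ 545.4  -317.36   38.18] 0.19
38 46 115 58 [ 545.32 -317.56   28.03] 0.18
38 46 115 49 [ 546.38 -317.99   29.22] 0.19
38 46 115 46 [ 546.73 -318.13   29.62] 0.19
30 37 119 58 [ 544.62 -317.15   21.85] 0.12
30 37 119 49 [ 545.65 -317.56   22.79] 0.12
30 37 119 46 [ 545.99 -317.69   23.1 ] 0.12
```

```bash
python3 - <<'E'
from h import *
s=ctrl.snapshot("wrist");p=ctrl.get_obs()["position"]
for z in (139,142,145):
    a,b,l,r=[atz(s,q,z) for q in ((323,216),(323,323.5),(262.5,268),(383.5,268))]
    print(z,np.linalg.norm(a-b).round(1),np.linalg.norm(l-r).round(1),((a+b)/2-p)[:2].round(1))
plan(546.5,-318,95)
E
```

```text
139 60.6 58.7 [ 1.2 -0.4]
142 59.2 57.4 [-0.6  0.3]
145 57.8 56.0 [-2.4  0.9]
at [ 599.1 -337.1  148.4] rot [-3.1416e+00  1.0000e-04  2.7788e+00] t 9.03 F [ 0.2 -0.1 -1.4] w 57.3 64.4 q1,q6 [-0.621 -1.829]
 tool units total [ 1.119 -0.017  1.069]  rows needed 1.5473594051304733
```

Request:
step_arm:
  series:
    - {"dx": 0.5, "dy": -0.01, "dz": 0, "spin": 0}
    - {"dx": 0.63, "dy": 0, "dz": 0.2, "spin": 0}
    - {"dx": 0, "dy": 0, "dz": 0.4, "spin": 0}
    - {"dx": 0, "dy": 0, "dz": 0.5, "spin": 0}
    - {"dx": 0, "dy": 0, "dz": 0, "spin": 0}
  claw: 0.55

```text
t: 9.65
position: [545.1, -316.6, 90.2]
tcp_rot: [3.14, -0.005, 2.779]
wrist_force: [-0.8, -0.4, -1.5]
gripper_width: 57.6
gripper_force: 64.5
```

```bash
python3 - <<'E'
from h import *
plan(545.8,-317.6,75)
s=ctrl.snapshot("scene");cv2.imwrite("pics/s5.png",cv2.resize(s["frame"][190:310,340:500],None,fx=4,fy=4,interpolation=2))
E
```

```text
at [ 545.1 -316.6   90.2] rot [ 3.14   -0.0051  2.7787] t 9.65 F [-0.8 -0.4 -1.5] w 57.6 64.5 q1,q6 [-0.644 -1.852]
 tool units total [-0.021 -0.015  0.304]  rows needed 0.30489181010023386
```

View pics/s5.png

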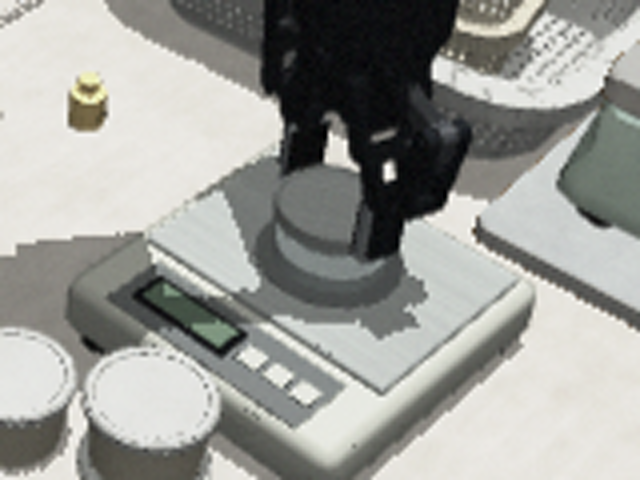

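Pan at crop (330,200) hovers right over the hub, looking centred. Descending slowly.

Request:
step_arm:
  series:
    - {"dx": 0, "dy": 0, "dz": 0.08, "spin": 0}
    - {"dx": 0, "dy": 0, "dz": 0.06, "spin": 0}
    - {"dx": 0, "dy": 0, "dz": 0.04, "spin": 0}
    - {"dx": 0, "dy": 0, "dz": 0.04, "spin": 0}
    - {"dx": 0, "dy": 0, "dz": 0, "spin": 0}
  claw: 0.55

```text
t: 10.32
position: [546.3, -317.5, 82.2]
tcp_rot: [3.142, -0.0, 2.779]
wrist_force: [0.2, 0.2, -1.5]
gripper_width: 57.3
gripper_force: 64.5
```

Request:
step_arm:
  series:
    - {"dx": 0, "dy": 0, "dz": 0.03, "spin": 0}
    - {"dx": 0, "dy": 0, "dz": 0.03, "spin": 0}
    - {"dx": 0, "dy": 0, "dz": 0.02, "spin": 0}
    - {"dx": 0, "dy": 0, "dz": 0, "spin": 0}
    - {"dx": 0, "dy": 0, "dz": 0, "spin": 0}
  claw: 0.55

```text
t: 10.95
position: [546.4, -317.6, 78.3]
tcp_rot: [3.142, 0.0, 2.779]
wrist_force: [-0.4, 0.1, -0.7]
gripper_width: 57.4
gripper_force: 64.5
```

Request:
step_arm:
  series:
    - {"dx": 0, "dy": 0, "dz": 0.03, "spin": 0}
    - {"dx": 0, "dy": 0, "dz": 0.02, "spin": 0}
    - {"dx": 0, "dy": 0, "dz": 0.02, "spin": 0}
    - {"dx": 0, "dy": 0, "dz": 0, "spin": 0}
    - {"dx": 0, "dy": 0, "dz": 0, "spin": 0}
  claw: 0.55

```text
t: 11.58
position: [546.4, -317.6, 74.8]
tcp_rot: [-3.142, -0.0, 2.779]
wrist_force: [-0.3, -1.0, -2.4]
gripper_width: 57.0
gripper_force: 64.5
```

Request:
step_arm:
  series:
    - {"dx": 0, "dy": 0, "dz": 0.02, "spin": 0}
    - {"dx": 0, "dy": 0, "dz": 0.01, "spin": 0}
    - {"dx": 0, "dy": 0, "dz": 0, "spin": 0}
    - {"dx": 0, "dy": 0, "dz": 0, "spin": 0}
    - {"dx": 0, "dy": 0, "dz": 0, "spin": 0}
  claw: 0.55

```text
t: 12.2
position: [546.5, -317.7, 74.5]
tcp_rot: [3.142, -0.0, 2.779]
wrist_force: [-4.0, 1.6, 5.4]
gripper_width: 57.2
gripper_force: 65.0
```

Request:
step_arm:
  series:
    - {"dx": 0, "dy": 0, "dz": 0, "spin": 0}
    - {"dx": 0, "dy": 0, "dz": 0, "spin": 0}
    - {"dx": 0, "dy": 0, "dz": 0, "spin": 0}
    - {"dx": 0, "dy": 0, "dz": -0.6, "spin": 0}
    - {"dx": 0, "dy": 0, "dz": -1, "spin": 0}
  claw: 0.85

```text
t: 12.82
position: [544.9, -316.5, 151.3]
tcp_rot: [3.14, -0.005, 2.779]
wrist_force: [0.8, -0.9, -0.9]
gripper_width: 72.9
gripper_force: 0.0
```

```bash
python3 - <<'E'
from h import *
np.set_printoptions(precision=1,suppress=True)
plan(453.5,154,200,yaw=np.radians(109.5+90))
s=ctrl.snapshot("wrist");S=ctrl.snapshot("scene")
a=cv2.resize(s["frame"][100:300,200:440],(480,400),interpolation=2);b=cv2.resize(S["frame"][215:290,375:465],(480,400),interpolation=2)
cv2.imwrite("pics/pan.png",cv2.resize(np.hstack([a,b]),(800,333)))
for n,p in (("w",s),("s",S)):
    print(n,[(round(k["conf"],2),atz(p,k["centre"],50)) for k in ctrl.pinpoint(p,"pan")[:2]])
print(circfit(s,(546,-318),68,30),circfit(S,(546,-318),68,30))
E
```

```text
at [ 544.9 -316.5  151.3] rot [ 3.1 -0.   2.8] t 12.82 F [ 0.8 -0.9 -0.9] w 72.9 0.0 q1,q6 [-0.6 -1.9]
 tool units total [ 5.   8.1 -1. ]  rows needed 9.635849542563882
 spin units -5.859608807547579
w [(0.64, array([ 548.1, -317.2,   50. ]))]
s [(0.94, array([ 540.1, -318.5,   50. ])), (0.43, array([547. , -30.5,  50. ]))]
(np.float32(21.072569), np.float64(545.5), np.float64(-317.5)) (np.float32(16.035048), np.float64(546.5), np.float64(-317.0))
```

View pics/pan.png

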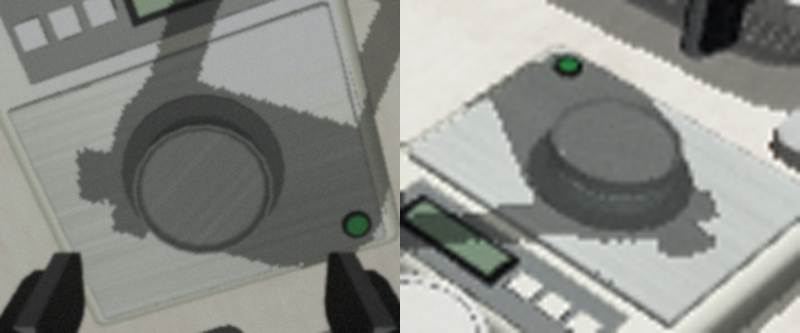

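Pan sits level and fully home on the hub, at crop (203,187) from above and (615,165) from the side, with fit centre (546,-317.5). Now to the forceps.

Request:
step_arm:
  series:
    - {"dx": 0.5, "dy": 0.81, "dz": -0.2, "spin": 0}
    - {"dx": 0.5, "dy": 0.81, "dz": -0.2, "spin": 0}
    - {"dx": 0.5, "dy": 0.81, "dz": -0.2, "spin": 0}
    - {"dx": 0.5, "dy": 0.81, "dz": -0.2, "spin": 0}
    - {"dx": 0.5, "dy": 0.81, "dz": -0.2, "spin": 0}
  claw: 0.85

```text
t: 13.65
position: [499.9, -82.2, 201.4]
tcp_rot: [-3.142, -0.003, 2.778]
wrist_force: [0.0, -0.2, -0.0]
gripper_width: 72.9
gripper_force: 0.0
```

Request:
step_arm:
  series:
    - {"dx": 0.5, "dy": 0.81, "dz": 0, "spin": 0}
    - {"dx": 0.5, "dy": 0.81, "dz": 0, "spin": 0}
    - {"dx": 0.5, "dy": 0.81, "dz": 0, "spin": 0}
    - {"dx": 0.5, "dy": 0.81, "dz": 0, "spin": 0}
    - {"dx": 0.5, "dy": 0.81, "dz": 0, "spin": -1}
  claw: 0.85

```text
t: 14.28
position: [454.9, 151.1, 201.3]
tcp_rot: [-3.14, -0.003, 2.902]
wrist_force: [-0.6, 0.1, 0.1]
gripper_width: 72.5
gripper_force: 0.0
```

Request:
step_arm:
  series:
    - {"dx": 0, "dy": 0, "dz": 0, "spin": -1}
    - {"dx": 0, "dy": 0, "dz": 0, "spin": -1}
    - {"dx": 0, "dy": 0, "dz": 0, "spin": -1}
    - {"dx": 0, "dy": 0, "dz": 0, "spin": -1}
    - {"dx": 0, "dy": 0, "dz": 0, "spin": -0.86}
  claw: 0.85

```text
t: 14.9
position: [455.3, 149.6, 201.1]
tcp_rot: [3.141, -0.004, -2.798]
wrist_force: [0.1, -0.2, 0.4]
gripper_width: 72.5
gripper_force: 0.0
```

```bash
python3 - <<'E'
from h import *
np.set_printoptions(precision=1,suppress=True)
s=ctrl.snapshot("wrist");cv2.imwrite("pics/w6.png",s["frame"])
for t,z in dict(forceps_stand=0,forceps=5,forceps_grip=66,tip_left=13,tip_right=13).items():
    print(t,[(np.round(r["conf"],2),np.array(r["centre"]),atz(s,r["centre"],z)) for r in ctrl.pinpoint(s,t)[:3]])
r=ctrl.silhouettes(s,"forceps_stand")
c=max(cv2.findContours(r[0]["pixels"].astype(np.uint8),0,2)[0],key=cv2.contourArea)
for z in (32,0):
    q=np.array([atz(s,p,z)[:2] for p in cv2.boxPoints(cv2.minAreaRect(c))]);e=[q[1]-q[0],q[2]-q[1]];l=max(e,key=np.linalg.norm)
    print(z,q.round(0).tolist(),np.linalg.norm(e,axis=1),np.degrees(np.arctan2(l[1],l[0])),q.mean(0))
plan(453.5,154,150,yaw=np.radians(199.5))
E
```

```text
forceps_stand [(np.float64(0.62), array([327.1, 174.5]), array([456.1, 155.2,   0. ]))]
forceps [(np.float64(0.81), array([324.8, 176.3]), array([457.5, 153. ,   5. ])), (np.float64(0.72), array([323.5, 190.1]), array([472.5, 156.9,   5. ])), (np.float64(0.69), array([274.1,  56.2]), array([363.6,  68.5,   5. ]))]
forceps_grip [(np.float64(0.91), array([323.4, 192.8]), array([456.4, 150.8,  66. ])), (np.float64(0.66), array([393.3,  96.6]), array([362.4, 175.8,  66. ])), (np.float64(0.57), array([267.6,  44.7]), array([360.2,  71.7,  66. ]))]
tip_left [(np.float64(0.73), array([346.1, 178.2]), array([449.9, 173.7,  13. ])), (np.float64(0.61), array([356.5,  96.6]), array([371.3, 154. ,  13. ])), (np.float64(0.53), array([267.9,  23.2]), array([340. ,  56.9,  13. ]))]
tip_right [(np.float64(0.89), array([278.8,  79. ]), array([381.2,  79.6,  13. ])), (np.float64(0.88), array([297.4, 181.3]), array([470.1, 127.2,  13. ])), (np.float64(0.59), array([406.2,  93.4]), array([352.7, 197.4,  13. ]))]
32 [[448.0, 106.0], [419.0, 180.0], [459.0, 198.0], [490.0, 120.0]] [80.  44.3] 111.31676722754217 [454. 151.]
0 [[456.0, 104.0], [423.0, 187.0], [468.0, 207.0], [502.0, 120.0]] [88.8 49.1] 111.31676722754217 [462.5 154.3]
at [456.1 149.7 202.8] rot [ 3.1 -0.  -2.8] t 15.25 F [-0.3  0.1  0. ] w 72.9 0.0 q1,q6 [ 0.2 -1.7]
 tool units total [0.  0.1 1.1]  rows needed 1.059813701015751
 spin units -0.007230288363594776
```

Request:
step_arm:
  series:
    - {"dx": -0.02, "dy": 0.04, "dz": 0.3, "spin": -0.25}
    - {"dx": 0, "dy": 0, "dz": 0.4, "spin": 0}
    - {"dx": 0, "dy": 0, "dz": 0.3, "spin": 0}
    - {"dx": 0, "dy": 0, "dz": 0, "spin": 0}
    - {"dx": 0, "dy": 0, "dz": 0, "spin": 0}
  claw: 0.8

```text
t: 15.88
position: [456.9, 152.1, 153.7]
tcp_rot: [-3.141, 0.001, -2.771]
wrist_force: [0.7, -0.5, 0.6]
gripper_width: 68.2
gripper_force: 0.0
```

```bash
python3 - <<'E'
from h import *
np.set_printoptions(precision=1,suppress=True)
s=ctrl.snapshot("wrist");S=ctrl.snapshot("scene");T=ctrl.snapshot("top")
for t,z in dict(forceps_stand=0,forceps=5,forceps_grip=66,tip_left=13,tip_right=13).items():
  for n,p in zip("wst",(s,S,T)):
    print(t,n,[(np.round(r["conf"],2),np.array(r["centre"]),atz(p,r["centre"],z)) for r in ctrl.pinpoint(p,t)[:5] if np.hypot(*(atz(p,r["centre"],z)-[456,152,z])[:2])<40])
r=ctrl.silhouettes(s,"forceps_grip")
for k in r[:2]:
    ys,xs=np.where(k["pixels"]);print(k["conf"],k["centre"],xs.min(),xs.max(),ys.min(),ys.max())
    m=k["pixels"].astype(np.uint8)*255;cv2.imwrite("pics/m.png",m)
    for y in range(ys.min(),ys.max(),12):
        x=np.where(k["pixels"][y])[0];print(y,x.min(),x.max())
cv2.imwrite("pics/w7.png",s["frame"])
plan(456.3,152.2,100,yaw=np.radians(201.2))
E
```

```text
forceps_stand w [(np.float64(0.67), array([321. , 185.2]), array([458.2, 150.9,   0. ]))]
forceps_stand s [(np.float64(0.91), array([249.9, 197.1]), array([454.8, 146.5,   0. ]))]
forceps_stand t [(np.float64(0.8), array([220.8, 197.8]), array([452.7, 151.9,   0. ]))]
forceps w [(np.float64(0.89), array([323. , 187.4]), array([458.1, 152.8,   5. ]))]
forceps s [(np.float64(0.72), array([252.4, 196.7]), array([456.4, 137.6,   5. ]))]
forceps t [(np.float64(0.71), array([221.9, 196.7]), array([454.9, 148.3,   5. ]))]
forceps_grip w [(np.float64(0.66), array([321.2, 208.1]), array([455.2, 150.2,  66. ]))]
forceps_grip s [(np.float64(0.68), array([245.6, 177. ]), array([447. , 145.7,  66. ]))]
forceps_grip t [(np.float64(0.7), array([216.2, 198.8]), array([443.6, 147.9,  66. ]))]
tip_left w [(np.float64(0.7), array([348.8, 187.9]), array([447.9, 173.4,  13. ]))]
tip_left s [(np.float64(0.49), array([242.4, 192.5]), array([443.1, 161.1,  13. ]))]
tip_left t [(np.float64(0.39), array([210.1, 200.2]), array([445.2, 174.2,  13. ]))]
tip_right w [(np.float64(0.9), array([294.5, 191.1]), array([468.1, 129.4,  13. ]))]
tip_right s [(np.float64(0.57), array([259. , 193.3]), array([471.4, 128.3,  13. ]))]
tip_right t [(np.float64(0.55), array([229.8, 190.2]), array([470.1, 128.5,  13. ]))]
0.95 [322.7, 221.1] 293 352 189 243
189 295 350
201 296 349
213 301 345
225 302 344
237 309 336
0.73 [404.1, 99.1] 358 440 87 112
87 416 439
99 358 439
111 420 431
at [456.6 152.  153.3] rot [ 3.1 -0.  -2.8] t 16.82 F [-0.7 -0.1  0.3] w 68.4 0.0 q1,q6 [ 0.2 -1.8]
 tool units total [0.  0.  1.1]  rows needed 1.0657653845120911
 spin units 0.003049048400057449
```

Request:
step_arm:
  series:
    - {"dx": 0.02, "dy": 0, "dz": 0.4, "spin": 0}
    - {"dx": 0, "dy": 0, "dz": 0.4, "spin": 0}
    - {"dx": 0, "dy": 0, "dz": 0.4, "spin": 0}
    - {"dx": 0, "dy": 0, "dz": 0.4, "spin": 0}
    - {"dx": 0, "dy": 0, "dz": 0.08, "spin": 0}
  claw: 0.7

```text
t: 17.45
position: [454.5, 151.4, 67.8]
tcp_rot: [3.141, -0.003, -2.771]
wrist_force: [-0.3, 0.7, 0.2]
gripper_width: 59.7
gripper_force: 0.0
```

Request:
step_arm:
  series:
    - {"dx": 0, "dy": 0, "dz": 0, "spin": 0}
    - {"dx": 0, "dy": 0, "dz": 0, "spin": 0}
    - {"dx": 0, "dy": 0, "dz": 0, "spin": 0}
    - {"dx": 0, "dy": 0, "dz": 0, "spin": 0}
    - {"dx": 0, "dy": 0, "dz": 0, "spin": 0}
  claw: 0.42

```text
t: 18.08
position: [456.3, 151.7, 70.0]
tcp_rot: [-3.141, 0.001, -2.771]
wrist_force: [-0.1, -0.8, 2.7]
gripper_width: 35.6
gripper_force: 1.3
```

```bash
python3 - <<'E'
from h import *
s=ctrl.snapshot("wrist");cv2.imwrite("pics/w8.png",s["frame"])
for t in ("forceps","forceps_grip","tip_left","tip_right"):
    r=ctrl.silhouettes(s,t)
    for k in r[:1]:
        ys,xs=np.where(k["pixels"]);print(t,k["conf"],np.round(k["centre"]),xs.min(),xs.max(),ys.min(),ys.max())
plan(456.3,152.2,69)
E
```

```text
forceps 0.98 [212.  34.] 165 261 0 73
forceps_grip 0.86 [213.  32.] 165 261 0 74
tip_left 0.9 [441. 109.] 374 503 91 131
tip_right 0.96 [296. 279.] 281 334 233 349
at [456.2 151.7  69.8] rot [-3.1412e+00  1.0000e-03 -2.7712e+00] t 18.32 F [0.9 0.5 4. ] w 35.7 1.8 q1,q6 [ 0.166 -1.775]
 tool units total [-0.006  0.009  0.016]  rows needed 0.019353308996062392
```

Request:
step_arm:
  series:
    - {"dx": 0, "dy": 0, "dz": 0, "spin": 0}
    - {"dx": 0, "dy": 0, "dz": 0, "spin": 0}
    - {"dx": 0, "dy": 0, "dz": -0.1, "spin": 0}
    - {"dx": 0, "dy": 0, "dz": -0.3, "spin": 0}
    - {"dx": 0, "dy": 0, "dz": -0.3, "spin": 0}
  claw: 0.37

```text
t: 18.95
position: [455.3, 151.6, 104.9]
tcp_rot: [3.141, -0.001, -2.771]
wrist_force: [0.1, -0.3, -1.0]
gripper_width: 31.7
gripper_force: 3.5
```

Request:
step_arm:
  series:
    - {"dx": 0, "dy": 0, "dz": -0.4, "spin": 0}
    - {"dx": 0, "dy": 0, "dz": -0.4, "spin": 0}
    - {"dx": 0, "dy": 0, "dz": -0.4, "spin": 0}
    - {"dx": 0, "dy": 0, "dz": -0.3, "spin": 0}
    - {"dx": 0, "dy": 0, "dz": 0, "spin": 0}
  claw: 0.37

```text
t: 19.58
position: [456.7, 151.8, 181.4]
tcp_rot: [-3.141, 0.004, -2.771]
wrist_force: [0.7, 0.7, -0.4]
gripper_width: 31.6
gripper_force: 3.5
```

```bash
python3 - <<'E'
from h import *
np.set_printoptions(precision=1,suppress=True)
s=ctrl.snapshot("wrist");S=ctrl.snapshot("scene");T=ctrl.snapshot("top");p=ctrl.get_obs()["position"]
for t,dz in dict(forceps=-64,tip_left=-56,tip_right=-56,forceps_grip=-3).items():
  O=[]
  for n,q in zip("wst",(s,S,T)):
    c=[(round(r["conf"],2),np.array(r["centre"]),atz(q,r["centre"],p[2]+dz)-p) for r in ctrl.pinpoint(q,t)[:5]]
    c=[x for x in c if np.hypot(*x[2][:2])<50]; print(t,n,c)
    if c:O.append((q,c[0][1]))
  if len(O)>1: print("  tri-p",tri(O)-p)
for n,q in (("w",s),("s",S)):
  for t in ("small_weight","middle_weight","large_weight"):
    print(n,t,[(round(r["conf"],2),atz(q,r["centre"],0)) for r in ctrl.pinpoint(q,t)[:2]])
plan(588,-112,180)
cv2.imwrite("pics/s9.png",S["frame"])
E
```

```text
forceps w [(0.86, array([322.3, 227.2]), array([  4.9,   1.2, -64. ]))]
forceps s [(0.57, array([246.4, 158.9]), array([  0.3,  -4.6, -64. ]))]
forceps t []
  tri-p [  6.2   2.3 -68.9]
tip_left w [(0.89, array([354.7, 232.7]), array([ -2.5,  20.6, -56. ]))]
tip_left s [(0.51, array([239.8, 155.7]), array([ -9.6,   7.7, -56. ]))]
tip_left t []
  tri-p [  1.9  24.  -67.5]
tip_right w [(0.62, array([288.6, 233. ]), array([ 13. , -18.9, -56. ]))]
tip_right s [(0.52, array([251.4, 155.6]), array([ 10.9, -11.8, -56. ]))]
tip_right t [(0.59, array([214.8, 185.4]), array([ 11.5, -12.1, -56. ]))]
  tri-p [ 10.2 -15.9 -52.5]
forceps_grip w []
forceps_grip s [(0.56, array([244.3, 138.8]), array([ -5.7, -12.5,  -3. ]))]
forceps_grip t []
w small_weight [(0.89, array([ 588.6, -115.9,    0. ]))]
w middle_weight [(0.57, array([585.9,   6.3,   0. ]))]
w large_weight [(0.76, array([527.4, -73.2,   0. ]))]
s small_weight [(0.47, array([ 594.3, -115.1,    0. ]))]
s middle_weight [(0.63, array([600.8,  10.2,   0. ]))]
s large_weight [(0.77, array([519.1, -82.6,   0. ]))]
at [455.7 151.6 179.3] rot [-3.1  0.  -2.8] t 20.62 F [-0.1  0.4 -0.9] w 31.7 3.5 q1,q6 [ 0.2 -1.8]
 tool units total [-0.6 -5.9 -0. ]  rows needed 5.898778121830295
```

Request:
step_arm:
  series:
    - {"dx": -0.08, "dy": -0.98, "dz": 0, "spin": 0}
    - {"dx": -0.08, "dy": -0.98, "dz": 0, "spin": 0}
    - {"dx": -0.08, "dy": -0.98, "dz": 0, "spin": 0}
    - {"dx": -0.08, "dy": -0.98, "dz": 0, "spin": 0}
    - {"dx": -0.08, "dy": -0.98, "dz": 0, "spin": 0}
  claw: 0.37

```text
t: 21.25
position: [563.6, -71.1, 179.4]
tcp_rot: [-3.142, 0.0, -2.771]
wrist_force: [0.1, -0.2, -0.6]
gripper_width: 31.5
gripper_force: 3.5
```

Request:
step_arm:
  series:
    - {"dx": -0.04, "dy": -0.6, "dz": 0, "spin": 0}
    - {"dx": 0, "dy": -0.41, "dz": 0.4, "spin": 0}
    - {"dx": 0, "dy": 0, "dz": 0.4, "spin": 0}
    - {"dx": 0, "dy": 0, "dz": 0.3, "spin": 0}
    - {"dx": 0, "dy": 0, "dz": 0, "spin": 0}
  claw: 0.37

```text
t: 21.88
position: [581.6, -114.6, 122.0]
tcp_rot: [3.139, -0.003, -2.77]
wrist_force: [-0.1, -0.6, -0.6]
gripper_width: 31.3
gripper_force: 3.5
```

```bash
cat > rel.py <<'E'
from h import *
np.set_printoptions(precision=1,suppress=True)
s=ctrl.snapshot("wrist");S=ctrl.snapshot("scene");o=ctrl.get_obs();p=o["position"];w=o["tcp_rot"][2]
c,n=np.cos(w),np.sin(w);tool=lambda d:np.array([c*d[0]+n*d[1],n*d[0]-c*d[1]])
def near(q,t,z):
    r=[(round(k["conf"],2),np.array(k["centre"]),tool(atz(q,k["centre"],z)-p)) for k in ctrl.pinpoint(q,t)[:5]]
    r=[x for x in r if np.hypot(*x[2])<45]; return r[0] if r else None
for nm,q in (("w",s),("s",S)):
    for t,z in (("forceps",p[2]-64),("tip_left",p[2]-56),("tip_right",p[2]-56),("small_weight",0)): print(nm,t,near(q,t,z))
    for t,z in (("small_weight",17),("forceps",p[2]-40)):
        for k in ctrl.silhouettes(q,t)[:1]: 
            ys,xs=np.where(k["pixels"]);print(nm,t,"sil",k["conf"],np.array(k["centre"]),tool(atz(q,k["centre"],z)-p),xs.min(),xs.max(),ys.min(),ys.max())
plan(*p)
E
python3 rel.py
```

```text
w forceps (0.6, array([322.6, 230.2]), array([-1.5,  1.1]))
w tip_left None
w tip_right (0.95, array([288.2, 234.3]), array([ -0.5, -20.4]))
w small_weight (0.69, array([316.6, 202.8]), array([-4.8, -3.7]))
w small_weight sil 0.55 [317.6 208.9] [-3.6 -2.6] 302 328 191 224
w forceps sil 0.57 [324.5 309.1] [-44.    2.2] 285 360 221 351
s forceps (0.46, array([360.2, 201.3]), array([ 4.8, -1.4]))
s tip_left (0.43, array([362.3, 199.8]), array([ 7.8, -7.1]))
s tip_right (0.65, array([369.1, 203.5]), array([ 15.1, -26.2]))
s small_weight (0.58, array([360.7, 220.6]), array([-0.7, -4.4]))
s forceps sil 0.78 [234.1 206.5] [170.4 237.4] 231 245 191 232
at [ 583.1 -115.9  124.3] rot [ 3.1 -0.  -2.8] t 22.57 F [-1.  -0.2 -0.7] w 31.7 3.5 q1,q6 [-0.3 -2.3]
 tool units total [-0.  0. -0.]  rows needed 0.015374700473516112
```

```bash
python3 rel.py; python3 -c "
from h import *
s=ctrl.snapshot('wrist')
k=ctrl.silhouettes(s,'small_weight')
m=k[0]['pixels'] if k else None
if k:
    for y in range(190,230,5):
        x=np.where(m[y])[0]
        if len(x): print(y,x.min(),x.max())
cv2.imwrite('pics/w10.png',s['frame'])
print([(i['conf'],atz(s,i['centre'],0)) for i in ctrl.pinpoint(s,'small_weight')])
"
```

```text
w forceps (0.64, array([324.1, 230.9]), array([-4.6,  0.8]))
w tip_left (0.81, array([356.3, 233.5]), array([-2.6, 21.1]))
w tip_right (0.71, array([288.6, 236.1]), array([ -4.4, -21.8]))
w small_weight (0.73, array([320.8, 199.8]), array([-4.6, -1.6]))
w small_weight sil 0.6 [321.6 206. ] [-3.6 -0.9] 303 331 188 221
w forceps sil 0.81 [321.2 306.4] [-45.4  -1.1] 286 359 222 351
s forceps (0.51, array([364.5, 203.1]), array([  6.9, -12.2]))
s tip_left (0.49, array([355.7, 193.3]), array([-11.2,  16.7]))
s tip_right (0.53, array([371.1, 197.4]), array([-10.3, -21.9]))
s small_weight (0.67, array([360.5, 217.9]), array([-10.8,   0.4]))
s small_weight sil 0.6 [360.4 215.5] [ 1.5 -2.7] 357 365 209 222
s forceps sil 0.92 [234.4 206.9] [171.1 236.7] 231 245 191 233
at [ 583.2 -115.9  124.3] rot [ 3.1  0.  -2.8] t 23.27 F [0.1 0.1 0.2] w 31.6 3.5 q1,q6 [-0.3 -2.3]
 tool units total [ 0. -0.  0.]  rows needed 0.0009516267892396661
190 311 326
195 307 329
200 305 331
205 304 331
210 304 331
215 306 328
220 311 323
[(0.74, array([ 589.85367002, -112.83284761,    0.        ]))]
```

```bash
python3 - <<'E'
import cv2,numpy as np
a=cv2.imread("pics/w10.png");h=cv2.cvtColor(a,cv2.COLOR_BGR2HSV)
for y in range(180,250,4):
    r=h[y,270:380];m=(r[:,0]>18)&(r[:,0]<36)&(r[:,1]>70)
    x=np.where(m)[0]+270; d=np.where(h[y,270:380,2]<60)[0]+270
    print(y,(x.min(),x.max(),len(x)) if len(x) else None,"dark",(d[d<322].max() if (d<322).any() else None,d[d>322].min() if (d>322).any() else None))
E
```

```text
180 None dark (None, None)
184 None dark (None, None)
188 (np.int64(315), np.int64(319), 4) dark (None, None)
192 (np.int64(309), np.int64(326), 17) dark (None, None)
196 (np.int64(306), np.int64(329), 23) dark (None, None)
200 (np.int64(305), np.int64(329), 25) dark (None, None)
204 (np.int64(304), np.int64(330), 27) dark (None, None)
208 (np.int64(303), np.int64(330), 28) dark (None, None)
212 (np.int64(304), np.int64(330), 27) dark (None, None)
216 (np.int64(306), np.int64(328), 23) dark (None, None)
220 (np.int64(312), np.int64(323), 12) dark (None, None)
224 None dark (np.int64(297), np.int64(346))
228 None dark (np.int64(297), np.int64(346))
232 None dark (np.int64(297), np.int64(348))
236 None dark (np.int64(297), np.int64(347))
240 None dark (np.int64(321), np.int64(323))
244 None dark (np.int64(291), np.int64(346))
248 None dark (np.int64(293), np.int64(351))
```

Request:
step_arm:
  series:
    - {"dx": 0, "dy": -0.07, "dz": 0, "spin": 0}
    - {"dx": 0, "dy": 0, "dz": 0.22, "spin": 0}
    - {"dx": 0, "dy": 0, "dz": 0.2, "spin": 0}
    - {"dx": 0, "dy": 0, "dz": 0, "spin": 0}
    - {"dx": 0, "dy": 0, "dz": 0, "spin": 0}
  claw: 0.37

```text
t: 24.05
position: [584.4, -119.1, 103.1]
tcp_rot: [3.141, -0.0, -2.771]
wrist_force: [-0.5, 0.4, -0.9]
gripper_width: 31.7
gripper_force: 3.5
```

```bash
cat > br.py <<'E'
from h import *
np.set_printoptions(precision=1,suppress=True)
s=ctrl.snapshot("wrist");o=ctrl.get_obs();p=o["position"];w=o["tcp_rot"][2]
c,n=np.cos(w),np.sin(w);tool=lambda d:np.array([c*d[0]+n*d[1],n*d[0]-c*d[1]])
a=s["frame"];h=cv2.cvtColor(a,cv2.COLOR_BGR2HSV);m=((h[...,0]>18)&(h[...,0]<36)&(h[...,1]>70)).astype(np.uint8)
m[:,:280]=0;m[:,365:]=0;m[:150]=0;m[280:]=0
k,l,st,_=cv2.connectedComponentsWithStats(m);i=1+st[1:,4].argmax();m=l==i
for y in range(st[i][1],st[i][1]+st[i][3],3):
    x=np.where(m[y])[0];d=np.where(h[y,:,2]<60)[0];d1=d[(d<x.mean())&(d>260)];d2=d[(d>x.mean())&(d<390)]
    print(y,x.min(),x.max(),x.mean().round(1),"dark",d1.max() if len(d1) else None,d2.min() if len(d2) else None)
x=(st[i][0]+st[i][2]/2-.5)
print("base near edge -> axis",tool(atz(s,(x,st[i][1]-.5),0)-p)-[11,0])
for t,z in (("forceps",p[2]-64),("tip_left",p[2]-56),("tip_right",p[2]-56),("small_weight",0)):
    print(t,[(round(r["conf"],2),np.array(r["centre"]),tool(atz(s,r["centre"],z)-p)) for r in ctrl.pinpoint(s,t)[:1]])
plan(*p);cv2.imwrite("pics/w11.png",a)
E
python3 br.py
```

```text
196 320 321 320.5 dark None None
199 313 329 321.0 dark None None
202 311 332 321.7 dark 316 None
205 309 334 321.5 dark None None
208 309 334 321.9 dark None None
211 308 335 321.0 dark None None
214 307 335 321.0 dark None None
217 306 336 321.1 dark None None
220 307 336 321.5 dark None None
223 307 335 321.0 dark 297 347
226 309 334 321.5 dark 297 346
229 311 332 321.5 dark 297 347
232 315 327 321.0 dark 297 348
base near edge -> axis [-4.1 -1.1]
forceps [(0.73, array([323.5, 228.6]), array([-2.5,  0.6]))]
tip_left [(0.95, array([352.9, 234. ]), array([-2.5, 19.2]))]
tip_right [(0.97, array([287.8, 234. ]), array([ -2.4, -21.9]))]
small_weight [(0.56, array([325.5, 210.2]), array([-5.3,  2.4]))]
at [ 584.7 -119.2  103.7] rot [-3.1  0.  -2.8] t 24.3 F [ 0.3 -0.1 -0.8] w 31.7 3.5 q1,q6 [-0.3 -2.3]
 tool units total [0. 0. 0.]  rows needed 0.0051493159394534575
```

Request:
step_arm:
  series:
    - {"dx": -0.03, "dy": -0.01, "dz": 0, "spin": 0}
    - {"dx": 0, "dy": 0, "dz": 0.2, "spin": 0}
    - {"dx": 0, "dy": 0, "dz": 0.2, "spin": 0}
    - {"dx": 0, "dy": 0, "dz": 0.2, "spin": 0}
    - {"dx": 0, "dy": 0, "dz": 0.08, "spin": 0}
  claw: 0.37

```text
t: 24.92
position: [585.2, -118.8, 67.7]
tcp_rot: [3.14, -0.002, -2.771]
wrist_force: [-0.2, -0.1, -1.2]
gripper_width: 31.5
gripper_force: 3.5
```

```bash
python3 br.py
```

```text
213 318 324 321.0 dark None None
216 312 331 321.7 dark None None
219 309 334 321.3 dark 310 None
222 308 336 322.4 dark 309 348
225 307 336 320.9 dark 306 346
228 307 337 322.0 dark 297 347
231 305 337 321.0 dark 297 347
234 305 337 321.0 dark 296 348
237 304 338 321.0 dark 297 347
base near edge -> axis [-3.9 -1.1]
forceps [(0.56, array([323. , 229.2]), array([-3.2,  0.2]))]
tip_left [(0.82, array([355.1, 231.9]), array([-1.4, 20.5]))]
tip_right [(0.6, array([291.3, 231.9]), array([ -1.3, -19.8]))]
small_weight [(0.95, array([324.4, 227. ]), array([-3.4,  1.2]))]
at [ 586.3 -119.2   69.7] rot [-3.1  0.  -2.8] t 25.18 F [-0.3 -0.5 -1.5] w 31.8 3.5 q1,q6 [-0.3 -2.3]
 tool units total [0. 0. 0.]  rows needed 0.04733198788671127
```

Request:
step_arm:
  series:
    - {"dx": -0.02, "dy": 0, "dz": 0, "spin": 0}
    - {"dx": 0, "dy": 0, "dz": 0, "spin": 0}
    - {"dx": 0, "dy": 0, "dz": 0, "spin": 0}
    - {"dx": 0, "dy": 0, "dz": 0, "spin": 0}
    - {"dx": 0, "dy": 0, "dz": 0, "spin": 0}
  claw: 0.31

```text
t: 25.8
position: [587.0, -118.7, 69.4]
tcp_rot: [-3.142, 0.0, -2.771]
wrist_force: [-0.1, 0.6, -0.8]
gripper_width: 26.8
gripper_force: 5.5
```

Request:
step_arm:
  series:
    - {"dx": 0, "dy": 0, "dz": 0, "spin": 0}
    - {"dx": 0, "dy": 0, "dz": 0, "spin": 0}
    - {"dx": 0, "dy": 0, "dz": 0, "spin": 0}
    - {"dx": 0, "dy": 0, "dz": 0, "spin": 0}
    - {"dx": 0, "dy": 0, "dz": 0, "spin": 0}
  claw: 0.285

```text
t: 26.42
position: [587.0, -118.7, 69.4]
tcp_rot: [-3.142, 0.0, -2.771]
wrist_force: [-0.4, 1.0, 1.1]
gripper_width: 24.4
gripper_force: 12.0
```

Request:
step_arm:
  series:
    - {"dx": 0, "dy": 0, "dz": -0.1, "spin": 0}
    - {"dx": 0, "dy": 0, "dz": -0.2, "spin": 0}
    - {"dx": 0, "dy": 0, "dz": -0.5, "spin": 0}
    - {"dx": 0, "dy": 0, "dz": -0.6, "spin": 0}
    - {"dx": 0, "dy": 0, "dz": -0.6, "spin": 0}
  claw: 0.285

```text
t: 27.05
position: [586.9, -118.7, 170.7]
tcp_rot: [-3.141, 0.0, -2.771]
wrist_force: [0.4, -0.2, -1.9]
gripper_width: 24.7
gripper_force: 11.9
```

```bash
python3 br.py; python3 - <<'E'
import cv2,numpy as np
a=cv2.imread("pics/w11.png")[190:290,255:390]
cv2.imwrite("pics/v.png",cv2.resize(a,(800,592),interpolation=cv2.INTER_CUBIC))
E
```

```text
209 322 324 323.0 dark None None
212 313 331 321.6 dark None 323
215 310 334 321.4 dark 310 None
218 309 336 322.8 dark 308 None
221 308 336 322.9 dark 308 333
224 307 339 323.4 dark 307 338
227 306 340 322.5 dark 306 338
230 306 340 323.0 dark 305 340
233 305 340 322.5 dark 304 341
236 304 341 322.5 dark 303 341
base near edge -> axis [-39.6   1.4]
forceps [(0.84, array([323.8, 228.9]), array([1.5, 2.2]))]
tip_left [(0.69, array([345.8, 233.4]), array([ 2.2, 15.6]))]
tip_right [(0.76, array([297.6, 233.8]), array([  1.9, -13.9]))]
small_weight [(0.72, array([324.3, 224.5]), array([-46.4,   3.2]))]
at [ 586.4 -118.5  168.3] rot [ 3.1 -0.  -2.8] t 27.3 F [-0.4 -0.1 -2.9] w 24.8 11.9 q1,q6 [-0.3 -2.3]
 tool units total [-0.1 -0.  -0.2]  rows needed 0.16837640227112272
```

View pics/v.png

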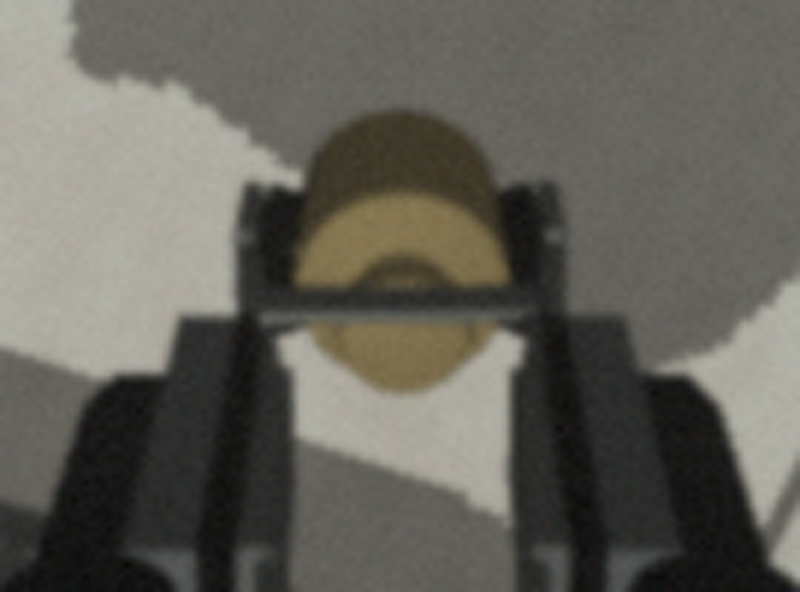

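The weight (crop 400,250) hangs upright between the rubber tips. The index tongue lies at row about 300, ending near column 545, while the left arm's outer face (image right) is near 563. That looks slightly short of the mark, so I'll check it numerically.

```bash
python3 - <<'E'
import cv2,numpy as np
g=cv2.cvtColor(cv2.imread("pics/w11.png"),6)
print("      ",*range(338,358))
for y in range(226,248): print(y,"L",*g[y,290:304],"| R",*g[y,338:358])
E
```

```text
338 339 340 341 342 343 344 345 346 347 348 349 350 351 352 353 354 355 356 357
226 L 174 171 172 167 147 86 53 47 39 30 22 29 27 26 | R 50 35 23 19 20 27 26 31 34 43 50 62 80 95 100 100 98 99 98 99
227 L 172 171 169 166 138 83 52 51 38 31 27 26 25 27 | R 51 36 24 23 27 17 24 26 33 43 51 57 77 97 103 100 100 101 103 102
228 L 174 172 174 161 130 85 64 56 41 32 27 29 23 25 | R 53 42 27 23 21 24 22 29 42 56 66 70 77 92 99 101 101 103 100 98
229 L 173 172 169 159 125 97 76 66 44 31 24 26 29 29 | R 67 46 33 22 26 23 24 26 45 71 83 80 82 92 100 100 98 99 99 99
230 L 175 172 172 154 121 93 78 66 45 28 30 23 30 30 | R 80 53 36 22 23 22 20 28 40 68 79 78 78 96 99 98 104 96 98 96
231 L 173 173 169 159 123 81 62 51 41 26 24 28 26 33 | R 92 70 42 29 23 28 24 28 35 49 54 62 77 94 98 97 99 100 99 100
232 L 170 172 172 162 126 71 49 43 37 25 28 27 32 35 | R 96 75 46 29 24 24 22 27 35 44 46 49 72 87 99 97 97 97 100 96
233 L 171 172 169 161 126 73 46 42 40 34 25 27 26 31 | R 102 82 57 31 25 25 24 28 37 41 47 55 70 93 97 98 100 100 96 97
234 L 170 174 173 159 128 73 49 45 43 36 29 27 22 28 | R 105 93
[... 882 characters left out ...]
99 94
242 L 156 152 152 151 127 74 45 44 51 64 71 70 65 66 | R 73 75 73 68 72 63 58 51 38 37 45 48 63 84 89 90 87 87 89 87
243 L 106 104 109 105 89 52 30 39 58 86 91 89 90 89 | R 90 80 80 78 74 56 47 43 30 31 31 38 51 62 67 66 68 68 66 68
244 L 61 62 65 58 50 37 27 30 48 78 85 79 81 80 | R 90 73 65 58 50 42 40 36 31 27 24 29 34 44 47 50 51 47 51 48
245 L 48 44 49 44 41 24 26 29 38 54 53 55 59 65 | R 105 104 86 64 46 40 39 44 34 27 29 27 28 42 44 45 43 42 47 44
246 L 47 45 47 45 33 29 21 25 31 40 50 64 95 115 | R 138 151 145 113 85 60 46 37 33 23 22 24 25 40 42 41 45 46 45 46
247 L 49 48 45 41 30 26 22 24 33 34 57 90 140 159 | R 159 170 166 158 141 97 56 41 32 29 20 17 22 39 43 44 45 43 42 47
```

```bash
python3 - <<'E'
from h import *
np.set_printoptions(precision=1,suppress=True)
s=ctrl.snapshot("wrist");o=ctrl.get_obs();p=o["position"];w=o["tcp_rot"][2]
c,n=np.cos(w),np.sin(w);tool=lambda d:np.array([c*d[0]+n*d[1],n*d[0]-c*d[1]])
for dz in (-26,-29,-31,-33): print(dz,[tool(atz(s,q,p[2]+dz)-p) for q in ((322,238.5),(322,242),(322,244.5),(345.7,242),(350.2,241),(298.7,242),(294.4,241))])
print("pads/tips dz-50",[tool(atz(s,q,p[2]-53)-p) for q in ((294.4,232),(350.1,232),(322,221),(341,232),(304,232))])
for f in ("w10","w11"):
    g=cv2.cvtColor(cv2.imread(f"pics/{f}.png"),6);print(f,g.shape)
g=cv2.cvtColor(cv2.imread("pics/w10.png"),6)
for y in range(230,252): print(y,*g[y,284:304],"| ",*g[y,322:362])
E
```

```text
-26 [array([ 8.5, -0.8]), array([ 6.5, -0.8]), array([ 5. , -0.8]), array([ 6.4, 11.9]), array([ 7. , 14.3]), array([  6.5, -13.2]), array([  7.1, -15.5])]
-29 [array([ 7. , -0.8]), array([ 4.9, -0.8]), array([ 3.4, -0.8]), array([ 4.9, 12.1]), array([ 5.5, 14.6]), array([  4.9, -13.5]), array([  5.5, -15.8])]
-31 [array([ 6. , -0.8]), array([ 3.9, -0.8]), array([ 2.3, -0.8]), array([ 3.8, 12.3]), array([ 4.4, 14.8]), array([  3.9, -13.6]), array([  4.5, -16. ])]
-33 [array([ 5. , -0.8]), array([ 2.8, -0.8]), array([ 1.2, -0.8]), array([ 2.8, 12.5]), array([ 3.4, 15. ]), array([  2.8, -13.8]), array([  3.4, -16.2])]
pads/tips dz-50 [array([ -0.7, -18. ]), array([-0.7, 16.7]), array([ 6.8, -0.8]), array([-0.7, 11.1]), array([ -0.7, -12. ])]
w10 (400, 640)
w11 (400, 640)
230 164 133 97 88 75 51 36 32 25 29 25 30 28 39 68 97 102 104 107 106 |  106 108 105 101 106 103 102 102 103 104 105 102 102 100 103 103 105 103 104 103 103 100 99 94 69 43 27 23 23 24 23 25 32 49 69 83 80 87 104 103
231 164 133 96 74 67 47 35 27 24 26 28 28 26 44 74 96 103 105 103 106 |  106 104 108 104 104 99 105 104
[... 3572 characters left out ...]
02 98 93 75 50 42 38 27 25 23 18 31 43 44 43
249 49 41 39 30 29 26 25 32 37 55 95 148 172 172 170 172 175 176 174 173 |  105 103 100 101 100 103 100 101 100 100 103 105 106 103 102 105 103 105 103 103 103 102 100 101 103 98 99 91 74 51 42 34 30 21 24 26 29 39 45 46
250 49 45 37 27 25 24 25 32 35 52 80 128 162 170 174 172 174 178 175 173 |  103 98 101 102 101 100 99 101 103 103 102 103 98 104 104 106 103 104 101 100 101 100 100 101 98 100 96 86 61 48 43 33 22 22 18 23 26 37 45 44
251 47 45 32 25 24 24 24 32 37 47 66 103 147 164 170 174 175 173 171 173 |  102 101 104 102 98 103 99 104 99 102 103 105 101 101 101 106 104 103 100 103 103 100 100 101 98 98 89 74 55 41 40 33 22 23 22 24 25 38 45 47
```

```bash
python3 - <<'E'
import cv2,numpy as np
g=cv2.cvtColor(cv2.imread("pics/w8.png"),6)
for y in range(228,252): print(y,*g[y,276:296],"| ",*g[y,322:374])
E
```

```text
228 66 69 69 63 68 67 68 65 69 63 67 67 70 69 65 64 68 67 66 64 |  66 64 65 65 64 63 64 62 60 63 66 63 64 64 64 66 67 64 61 60 64 63 64 66 66 65 64 63 63 64 66 65 61 62 57 65 68 61 63 66 61 66 64 63 63 66 64 64 64 62 65 60
229 65 67 68 68 67 67 67 65 66 69 68 68 68 68 70 67 64 68 64 67 |  64 65 63 64 63 65 65 65 60 66 63 61 65 66 62 66 64 65 66 65 61 65 61 64 64 65 65 63 65 68 65 64 64 65 61 66 66 65 64 63 64 62 66 62 65 63 65 62 64 61 66 65
230 67 65 68 64 67 67 66 67 65 70 68 70 69 63 68 66 66 66 68 65 |  65 65 66 64 64 64 62 66 66 63 66 63 66 65 66 66 62 64 64 66 62 61 64 63 64 62 63 67 65 67 62 63 62 65 61 62 60 62 62 64 60 61 63 64 67 63 64 66 64 62 65 63
231 70 70 67 72 70 67 67 64 67 66 60 66 67 63 68 66 63 63 65 67 |  65 61 66 62 66 62 61 62 62 64 61 61 61 63 64 62 62 63 63 64 64 65 65 62 65 61 64 64 61 65 62 62 63 62 64 64 63 62 62 65 61 65 64 62 61 67 62 67 61 61 63 62
232 61 66 60 67 67 61 64 66 65 62 64 63 61 60 60 56 65 61 63 61 |  59 60 60 64 62 58 60 61 56 61 59 59 58 62 58 55 60 57 57 63 59 60 58 57 60 60 59 60 61 58 58 57 56 57 57 60 57 58 58 56 62 60 57 57 61 59 60 
[... 3551 characters left out ...]
4 42 45 41 44 45 47 40 45 44 36
249 46 43 44 49 50 38 31 23 16 24 18 32 37 44 40 37 37 30 32 32 |  33 32 26 34 30 32 31 29 33 27 31 35 34 32 31 32 36 35 31 36 35 32 31 31 34 32 27 33 32 31 29 33 38 45 45 34 19 22 18 11 24 32 41 44 43 42 43 44 42 46 40 46
250 44 46 47 44 48 39 29 18 24 23 21 26 41 43 43 36 35 32 26 31 |  31 30 30 32 32 33 31 33 36 34 32 31 31 33 34 33 35 29 35 31 33 35 29 29 38 32 34 35 33 33 31 34 36 40 40 34 21 16 20 19 23 27 40 46 40 48 45 43 42 51 46 45
251 41 43 46 46 46 37 27 19 18 19 14 29 36 46 43 41 35 34 31 31 |  34 33 33 32 32 31 33 35 34 28 31 31 29 34 29 31 33 33 33 26 34 33 29 31 34 32 32 31 33 33 36 36 41 42 40 32 21 20 13 14 19 29 38 43 42 43 45 46 39 43 46 45
```

Request:
step_arm:
  series:
    - {"dx": 0.15, "dy": -0.22, "dz": 0, "spin": 0}
    - {"dx": 0.3, "dy": -0.45, "dz": 0, "spin": 0}
    - {"dx": 0.35, "dy": -0.53, "dz": 0, "spin": 0}
    - {"dx": 0.35, "dy": -0.53, "dz": 0, "spin": 0}
    - {"dx": 0.35, "dy": -0.53, "dz": 0, "spin": 0}
  claw: 0.281

```text
t: 27.98
position: [556.8, -252.7, 168.0]
tcp_rot: [3.14, -0.001, -2.772]
wrist_force: [0.8, 0.1, -1.3]
gripper_width: 24.6
gripper_force: 13.5
```

Request:
step_arm:
  series:
    - {"dx": 0.3, "dy": -0.46, "dz": 0.05, "spin": 0}
    - {"dx": 0.25, "dy": -0.38, "dz": 0.05, "spin": 0}
    - {"dx": 0.14, "dy": -0.22, "dz": 0.05, "spin": 0}
    - {"dx": 0.05, "dy": -0.08, "dz": 0, "spin": 0}
    - {"dx": 0, "dy": 0, "dz": 0, "spin": 0}
  claw: 0.281

```text
t: 28.6
position: [544.2, -317.5, 161.7]
tcp_rot: [3.141, 0.0, -2.771]
wrist_force: [-0.7, -0.2, -1.9]
gripper_width: 24.1
gripper_force: 13.5
```

```bash
python3 - <<'E'
from h import *
np.set_printoptions(precision=1,suppress=True)
s=ctrl.snapshot("wrist");S=ctrl.snapshot("scene");o=ctrl.get_obs();p=o["position"];cv2.imwrite("pics/w12.png",s["frame"])
for n,q in (("w",s),("s",S)):
  for t,z in (("small_weight",p[2]-69.8),("forceps",p[2]-64.8),("tip_left",p[2]-57),("tip_right",p[2]-57),("pan",50)):
    print(n,t,[(round(r["conf"],2),np.array(r["centre"]),atz(q,r["centre"],z)) for r in ctrl.pinpoint(q,t)[:1]])
plan(544,-317.8,162)
g=cv2.cvtColor(s["frame"],6)
for y in range(236,247): print(y,*g[y,288:304],"|",*g[y,336:358])
E
```

```text
w small_weight [(0.72, array([324., 224.]), array([ 545.9, -315.9,   92.1]))]
w forceps [(0.59, array([325.5, 229.1]), array([ 546.8, -314.5,   97.1]))]
w tip_left [(0.63, array([343.5, 231.8]), array([ 541.1, -304.6,  104.9]))]
w tip_right [(0.85, array([297.1, 233.8]), array([ 553. , -331.6,  104.9]))]
w pan [(0.9, array([322.2, 201.4]), array([ 545.6, -317.3,   50. ]))]
s small_weight [(0.59, array([424.7, 238.3]), array([ 541.5, -319.5,   92.1]))]
s forceps [(0.78, array([236.2, 225. ]), array([293.3, -25.3,  97.1]))]
s tip_left [(0.73, array([234.8, 228.2]), array([279.7, -40. , 104.9]))]
s tip_right [(0.53, array([435.1, 234. ]), array([ 553.4, -333.9,  104.9]))]
s pan [(0.95, array([423.5, 253.3]), array([ 545.4, -320.7,   50. ]))]
at [ 544.1 -317.6  161.8] rot [-3.1  0.  -2.8] t 29.2 F [ 0.6  0.5 -1.2] w 24.4 13.5 q1,q6 [-0.6 -2.6]
 tool units total [ 0. -0. -0.]  rows needed 0.005590098621104184
236 166 164 166 161 161 153 132 87 55 43 43 37 31 26 17 30 | 106 103 107 101 76 42 24 26 23 36 42 42 45 55 76 90 94 91 92 92 93 92
237 164 165 164 165 165 163 140 87 54 49 47 36 32 2
[... 496 characters left out ...]
9 49 50 52 47 52 49 | 55 50 55 55 56 53 54 51 52 47 42 46 48 57 77 87 88 91 88 91 91 90
242 143 142 141 138 141 136 117 79 51 45 52 64 70 72 67 70 | 74 71 73 72 74 69 70 58 55 50 47 38 42 52 72 81 83 81 81 83 86 81
243 98 97 100 99 99 94 84 54 40 35 50 78 87 88 86 86 | 92 93 90 84 81 78 69 57 43 45 35 30 34 35 51 60 62 67 64 61 60 65
244 57 58 61 62 59 53 48 36 26 28 39 57 74 72 71 69 | 96 94 91 72 59 54 51 41 39 38 33 24 23 24 32 46 47 51 49 52 43 45
245 46 47 44 50 45 46 41 29 22 23 30 41 48 50 51 60 | 104 103 90 70 53 49 39 35 38 37 29 20 19 24 33 45 46 38 44 43 45 42
246 46 46 49 46 48 43 37 31 23 21 23 36 46 55 75 100 | 106 100 92 85 80 69 55 43 42 36 26 22 16 18 30 40 40 44 40 41 43 41
```

Request:
step_arm:
  series:
    - {"dx": 0, "dy": 0, "dz": 0, "spin": 0}
    - {"dx": 0, "dy": 0, "dz": 0, "spin": 0}
    - {"dx": 0, "dy": 0, "dz": 0, "spin": 0}
    - {"dx": 0, "dy": 0, "dz": 0, "spin": 0}
    - {"dx": 0, "dy": 0, "dz": 0, "spin": 0}
  claw: 0.281

```text
t: 29.82
position: [544.1, -317.7, 161.8]
tcp_rot: [3.142, -0.0, -2.771]
wrist_force: [0.6, 0.1, -1.8]
gripper_width: 24.6
gripper_force: 13.5
```

```bash
python3 -c "
from cell import ctrl
print(ctrl.job_done())"
```

```text
the job is handed in; nothing more can be done
None
```

I handed the job in at about 30 s: the pan is fully home in the hub, and the forceps hold the smallest weight upright about 24 mm above the pan's edge, over its middle. By my measurements the squeeze is at the mark to within about 0.01 rad, but I couldn't see the index tongue sharply enough to confirm it is exactly flush.

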